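# Find the green valve block in the cases and clamp it in the carrier

### The job

The valve block with the green end caps is in one of the three closed cases on the sloping rack: lift the lids to find out which (they may stay open). Take it out and load it into the carrier on the conveyor, pressing the sprung red jaw back with it and lowering it top up, flat onto the plate between jaw and stop lip, so that the jaw clamps it square against the lip. Leave the other two blocks in their cases and everything else where it is.

Things in the scene. Friction and masses are not known exactly. Their poses are not given: they have to be found in the camera images.
- block_green: loose valve block 90 x 40 x 40 mm, about 0.2 to 0.4 kg, aluminium body with green end caps and a green plate and two brass ports on top (48 mm high over the ports); origin at the centre of its underside, x along its length, z out of its top; at the start it lies in one of the closed cases, top towards the mouth, length up the slope, resting near the lower wall; this is the wanted one
- block_red: loose valve block 90 x 40 x 40 mm, about 0.2 to 0.4 kg, aluminium body with red end caps and a red plate and two brass ports on top (48 mm high over the ports); origin at the centre of its underside, x along its length, z out of its top; at the start it lies in one of the closed cases, top towards the mouth, length up the slope, resting near the lower wall; not wanted, stays in its case
- block_blue: loose valve block 90 x 40 x 40 mm, about 0.2 to 0.4 kg, aluminium body with blue end caps and a blue plate and two brass ports on top (48 mm high over the ports); origin at the centre of its underside, x along its length, z out of its top; at the start it lies in one of the closed cases, top towards the mouth, length up the slope, resting near the lower wall; not wanted, stays in its case
- case_left: left one (seen from the robot) of three equal cases in a row on the sloping rack, 150 mm apart: grey plastic hinged case, 120 (up the slope) x 116 x 56 mm outside, walls and floor 4 mm, open top 52 mm deep inside, rubber lining; origin at the centre of its underside, x up the slope, y to the left, z square out of its mouth, tilted 25 degrees from vertical towards the robot's side; fixed to the rack
- lid_left (a joint): blue lid, 6 mm thick, of the left case, rad: 0 shut, opens upward and away from the robot to its stop at 1.6; its stiff hinge keeps it wherever it is left, about 1.5 N at the lug lifts it. At the stop it still leans over the case, 23 degrees from vertical, so the case is reached into along its own z, not from straight above
- lid_left_hinge (a point): middle of the hinge line of the left lid, at the upper rim of its case (60 mm along x and 56.5 mm along z from the case's origin); the line runs along the case's y
- lid_left_pull (a point): grip point of the left lid: in the black lug, 14 mm wide along the case's y and 16 mm thick, that juts out 34 mm past the lid's lower edge; the point lies 24 mm out from that edge, 146 mm from the hinge line, 10 mm from the lug's end; room for fingers on both sides and below
- case_middle: middle one (seen from the robot) of three equal cases in a row on the sloping rack, 150 mm apart: grey plastic hinged case, 120 (up the slope) x 116 x 56 mm outside, walls and floor 4 mm, open top 52 mm deep inside, rubber lining; origin at the centre of its underside, x up the slope, y to the left, z square out of its mouth, tilted 25 degrees from vertical towards the robot's side; fixed to the rack
- lid_middle (a joint): blue lid, 6 mm thick, of the middle case, rad: 0 shut, opens upward and away from the robot to its stop at 1.6; its stiff hinge keeps it wherever it is left, about 1.5 N at the lug lifts it. At the stop it still leans over the case, 23 degrees from vertical, so the case is reached into along its own z, not from straight above
- lid_middle_hinge (a point): middle of the hinge line of the middle lid, at the upper rim of its case (60 mm along x and 56.5 mm along z from the case's origin); the line runs along the case's y
- lid_middle_pull (a point): grip point of the middle lid: in the black lug, 14 mm wide along the case's y and 16 mm thick, that juts out 34 mm past the lid's lower edge; the point lies 24 mm out from that edge, 146 mm from the hinge line, 10 mm from the lug's end; room for fingers on both sides and below
- case_right: right one (seen from the robot) of three equal cases in a row on the sloping rack, 150 mm apart: grey plastic hinged case, 120 (up the slope) x 116 x 56 mm outside, walls and floor 4 mm, open top 52 mm deep inside, rubber lining; origin at the centre of its underside, x up the slope, y to the left, z square out of its mouth, tilted 25 degrees from vertical towards the robot's side; fixed to the rack
- lid_right (a joint): blue lid, 6 mm thick, of the right case, rad: 0 shut, opens upward and away from the robot to its stop at 1.6; its stiff hinge keeps it wherever it is left, about 1.5 N at the lug lifts it. At the stop it still leans over the case, 23 degrees from vertical, so the case is reached into along its own z, not from straight above
- lid_right_hinge (a point): middle of the hinge line of the right lid, at the upper rim of its case (60 mm along x and 56.5 mm along z from the case's origin); the line runs along the case's y
- lid_right_pull (a point): grip point of the right lid: in the black lug, 14 mm wide along the case's y and 16 mm thick, that juts out 34 mm past the lid's lower edge; the point lies 24 mm out from that edge, 146 mm from the hinge line, 10 mm from the lug's end; room for fingers on both sides and below
- carrier: workpiece carrier fixed on the belt (85 mm above the table) of a conveyor that stands still, 520 x 130 mm, with a gear motor and a 135 mm sensor post on its right side: dark plate 190 x 90 x 10 mm with a steel stop lip at its -x end (8 mm thick, 70 mm wide, 14 mm high above the plate, inner face at x = -62 mm), the red sprung jaw, and an aluminium spring block at its +x end; origin at the centre of the plate's underside, x from the stop lip to the jaw, z up
- nest (a point): on the top of the carrier plate: where the centre of the underside of a clamped block comes to lie, block length along the carrier's x, its end against the stop lip; axes as the carrier's
- jaw (a joint): red sprung jaw of the carrier, m: 0 as far forward as it goes (78 mm between it and the stop lip), grows as it is pushed back along the carrier's +x, stop at 0.025; a clamped block holds it at 0.012. Its flat face is 60 mm wide and reaches from 1 to 44 mm above the plate. Spring 4.5 N at 0, rising 300 N/m
- workpiece: grey 60 x 60 x 42 mm workpiece lying loose on the belt beyond the carrier; bystander; origin at the centre of its underside
- screwdriver: orange screwdriver, 190 mm, lying in front of the rack; bystander
- bracket: red printed angle bracket 80 x 30 x 40 mm lying in front of the rack; bystander; origin at the centre of its underside
- multimeter: yellow multimeter 150 x 75 x 40 mm lying at the left; bystander; origin at the centre of its underside
- profile: 200 x 28 x 28 mm piece of aluminium profile lying to the right of the conveyor; bystander; origin at the centre of its underside

How it is judged (in metres and radians):
On the way, in this order (a step that is already met when the one before it is completed fails the run):
1. the case that holds the green block stands open, the block still in it (((value of joint lid_left above 0.8 rad and distance between block_green and case_left below 0.05 m) or (value of joint lid_middle above 0.8 rad and distance between block_green and case_middle below 0.05 m) or (value of joint lid_right above 0.8 rad and distance between block_green and case_right below 0.05 m))), for 0.2 s.
2. the sprung jaw is pressed back by the green block (value of joint jaw above 0.008 m and contact force between block_green and jaw above 2 N), for 0.05 s.
At the end, for the whole second after the job is handed in: Green block top up, flat on the carrier plate (4 mm, 0.08 rad), square to it (0.1 rad), within 4 mm of the nest along and 10 mm across, released, at rest, clamped by the jaw (at 0.008 to 0.016 m, over 2 N); other blocks and bystanders within 30 mm of their starts. Lids open or shut (all of step 2 and x of block_green in the frame of nest between -0.004 and 0.004 m and y of block_green in the frame of nest between -0.01 and 0.01 m and z of block_green in the frame of nest between -0.003 and 0.004 m and angle between block_green's own z axis and vertical below 0.08 rad and angle between the x axis of block_green and the x axis of carrier, either way round below 0.1 rad and value of joint jaw below 0.016 m and linear speed of block_green below 0.02 m/s and distance of each of block_red, block_blue, workpiece, screwdriver, bracket, multimeter, profile from where it was at the start of the episode below 0.03 m); the robot touches nothing.
It fails at once if another block or a bystander is moved by more than 30 mm (distance of any of block_red, block_blue, workpiece, screwdriver, bracket, multimeter, profile from where it was at the start of the episode above 0.03 m).
It also fails if it takes over 72 s, if anything falls off the work surface, if the arm or the gripper's body presses on something with over 40 N, if the wrist force passes 120 N, or if a joint passes its speed limit or range.

### The arm

A 6-joint arm with a two-finger parallel gripper is mounted at the origin on the work surface. World frame = base frame: x ahead of the robot, y to its left, z up, the work surface at z = 0. Lengths are in mm, angles in rad, forces in N, time in s.
With the tool pointing down it reaches from about 300 to 775 mm from the base axis. Payload 14.6 kg.
Tool frame: the origin (TCP) lies midway between the tips of the shut fingers; the grasp point (between the pads) lies 19 mm behind it (manip.tcp_to_grasp is the distance from the TCP to the grasp point, in mm); z points along the fingers, x is the direction in which the jaws open and shut, and the axes are right-handed (so a half turn about z gives the same grasp; the last joint's range is limited). The gripper opens to 94 mm and grips with 3 to 60 N. Pads are 16 mm wide; open, the fingers measure 119 mm over their backs; the gripper's body (75 mm by 177 mm) begins 78 mm behind the grasp point.
Start: joints at [1.056, 0.3, 1.521, -0, 1.321, -0.067], TCP at [238.137, 495.762, 205.446] pointing down, gripper open.
Joint ranges: [-3.03, 3.03], [-0.79, 2.21], [0.23, 2.52], [-1.04, 4.18], [0, 3.07], [-2.55, 2.55]. Speed limits (rad/s): [2.22, 2.22, 2.57, 3.14, 3.14, 3.14].

### API

Orientations are given as [roll, pitch, yaw] about the fixed x, y, z axes, in that order (R = Rz(yaw) Ry(pitch) Rx(roll)).
In Python, from cell import manip gives the robot as it stands.
- The arm moves only by the tool arm_command, never from a script. Its argument "steps" is a list of rows, each a list of 3 entries, a list of its own where there are three numbers: the opening, from 0 (shut) to 1 (fully open), then the shift along the tool's x, y, z in cm, then the turn about the tool's z in rad. A call has 1 to 5 rows; each row shifts and turns the commanded pose from where the row before left it, along the tool's axes as they then stand; what a row does not reach is not made up. A row lasts 1/12 s, in which the tool goes at most 41.7 mm and 7.16 degrees, less where a joint would pass 70% of its speed; a pose out of reach is approached as far as the arm can. A call with a gripper value outside its range is refused whole. The fingers move at their own pace and stop on an object; "force" is the grip in N (left out, the last holds). Time passes only in rows, so rows that do not move let the fingers close. It gives the time, the measured TCP pose, the force and the opening at its end, in the units of the state.
- manip.read_state(): the state, without advancing time (a new reading comes with each control period).
- manip.camera(name): name is "side" or "top"; returns (picture, depth): 480x640x3 uint8, red, green, blue; 480x640 float32, mm along the optical axis (not along the pixel's ray), 0 where there is no reading.
- manip.calibration(name): a dict with "fx", "fy", "cx", "cy" (pixels), "R" (3x3) and "t" (3): a world point X has camera coordinates R X + t. Camera axes: x right, y down, z forward; pixel columns grow to the right and rows downward; lengths in mm; the calibration is good to about 2 mm. A picture is of the moment at which its call begins. calibration takes no time and is no camera call.
- manip.sign_off(): hands the job in, once; it reports no verdict.
The state is a dict: "clock": time; "joints": joint angles; "qd": joint speeds; "effort": joint torques, N m; "eef_pos": TCP position; "eef_rot": TCP orientation; "wrist_force": force on the tool from outside, world axes, zero at the start; "moment": the same for the moment, N m; "finger_gap": finger opening in mm.
Only numpy, scipy, OpenCV 4.12 (cv2) and the standard library are available. Lean on these libraries where they do the work, as an engineer would, in place of code of your own. Each camera call takes 0.05 s, during which the arm holds its last target.

## Working session

There is one attempt and no reset: what is moved stays moved. The work goes in short steps, Python scripts to look and compute and a tool call to move; the robot and the scene stay as the last step left them, time stands still between calls to the robot, and variables do not carry over. Pictures are saved under pics/ and viewed, and the job is handed in when it is done.

Besides the shell and the picture viewer there is one more tool, called by a JSON object that holds its "api" and its "payload". arm_command: Moves the arm, as the interface text tells. Its arguments: {"type":"object","properties":{"steps":{"type":"array","items":{"type":"array"}},"force":{"type":"number"}},"required":["steps"]}

```bash
ls; mkdir -p pics
python3 - <<'E'
from cell import manip
import cv2,numpy as np
print(manip.read_state())
for n in("side","top"):
    p,d=manip.camera(n); cv2.imwrite(f"pics/{n}0.png",p[:,:,::-1]); np.savez(f"pics/{n}0.npz",p=p,d=d)
    c=manip.calibration(n); print(n,c)
E
```

```text
pics
{'clock': 0.0, 'joints': array([ 1.05642066e+00,  3.00489498e-01,  1.52157042e+00, -1.81726370e-05,
        1.32067862e+00, -6.65617539e-02]), 'qd': array([ 9.64633791e-04, -5.20787298e-04,  1.94285821e-03,  1.77110559e-03,
       -3.80821206e-05, -2.60390910e-05]), 'effort': array([ 5.67326606e-04, -5.31782091e+01, -3.52763557e+01,  7.09390990e-02,
        2.40193005e-02, -8.46219837e-05]), 'eef_pos': array([238.0107973 , 495.5522563 , 204.88074245]), 'eef_rot': array([-3.14153400e+00,  1.14452020e-03,  1.12298695e+00]), 'wrist_force': array([-0.43026798,  0.26251394,  0.31106345]), 'moment': array([-0.03002383,  0.02190153,  0.07199017]), 'finger_gap': 93.80093990262579}
side {'fx': 499.0160026588368, 'fy': 499.0160026588368, 'cx': 319.8951696166531, 'cy': 241.45217692512347, 'R': array([[-0.97245744, -0.23292076,  0.00862782],
       [-0.18381658,  0.74363334, -0.64282262],
       [ 0.1433108 , -0.62670358, -0.76596647]]), 't': array([ 493.016972  ,  232.12409836, 1359.66054516])}
top {'fx': 441.35953696549507, 'fy': 441.35953696549507, 'cx': 331.7656449118344, 'cy': 242.13124990858574, 'R': array([[ 0.00970989, -0.99947093, -0.03104171],
       [-0.98619888, -0.00444066, -0.16550547],
       [ 0.16528005,  0.03222034, -0.98572022]]), 't': array([ -21.87392363,  547.74905524, 1115.48202429])}
```

View pics/side0.png

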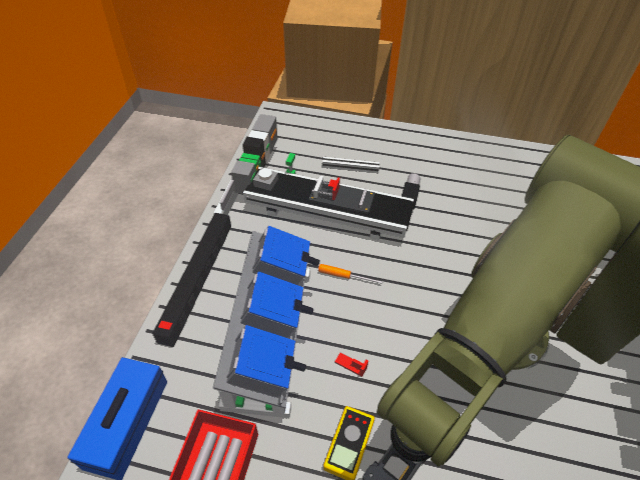

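View pics/top0.png

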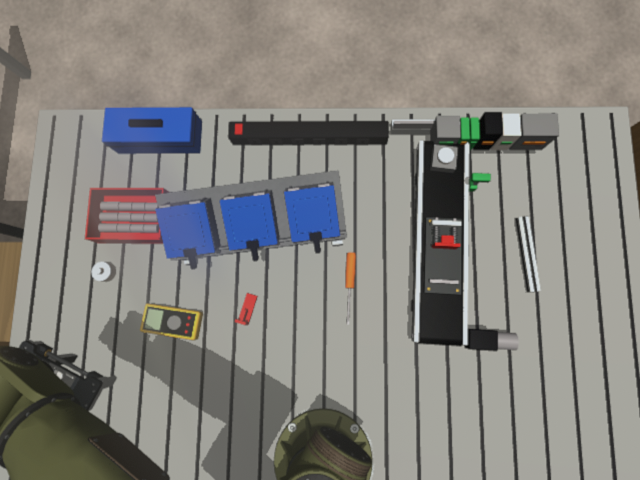

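The side and top views show three blue lids (top view about (187,230), (249,222), (313,214)) with black lugs at their lower edges. The red jaw is at about (447,237), and the steel lip is below it at about (443,281), so carrier x points roughly along world +x.

```bash
cat > h.py <<'E'
import numpy as np,cv2
from cell import manip
def unproj(n,u,v,d):
    c=manip.calibration(n); R=np.array(c['R']);t=np.array(c['t'])
    P=np.stack([(u-c['cx'])/c['fx']*d,(v-c['cy'])/c['fy']*d,d],-1)
    return (P-t)@R
def cloud(n,d):
    v,u=np.mgrid[:480,:640]; return unproj(n,u,v,d)
def ray(n,u,v,p0,nrm):
    c=manip.calibration(n); R=np.array(c['R']);t=np.array(c['t'])
    o=-R.T@t; r=R.T@np.array([(u-c['cx'])/c['fx'],(v-c['cy'])/c['fy'],1])
    return o+r*((np.array(p0)-o)@nrm)/(r@nrm)
def proj(n,X):
    c=manip.calibration(n); p=np.array(c['R'])@X+c['t']; return p[0]/p[2]*c['fx']+c['cx'],p[1]/p[2]*c['fy']+c['cy']
E
python3 - <<'E'
from h import *
np.set_printoptions(precision=2,suppress=True)
for n in("top","side"):
    z=np.load(f"pics/{n}0.npz");p=z['p'];d=z['d'];C=cloud(n,d)
    hsv=cv2.cvtColor(p,cv2.COLOR_RGB2HSV)
    m=((hsv[...,0]>105)&(hsv[...,0]<125)&(hsv[...,1]>150)&(hsv[...,2]>80)).astype(np.uint8)
    k,l,s,ce=cv2.connectedComponentsWithStats(m)
    for i in range(1,k):
        if s[i,4]<800: continue
        mm=cv2.erode((l==i).astype(np.uint8),np.ones((5,5)))>0
        P=C[mm]; P=P[d[mm]>0]; c0=P.mean(0)
        U,S,V=np.linalg.svd(P-c0,full_matrices=False); N=V[2]*np.sign(V[2,2])
        cnt=cv2.findContours((l==i).astype(np.uint8),0,2)[0]; cn=max(cnt,key=cv2.contourArea)[:,0]
        W=np.array([ray(n,a,b,c0,N) for a,b in cn])
        # in-plane rect
        ey=np.cross(N,[1,0,0]);ey/=np.linalg.norm(ey);ex=np.cross(ey,N)
        q=np.stack([(W-c0)@ex,(W-c0)@ey],1).astype(np.float32)
        rc=cv2.minAreaRect(q); cc=c0+rc[0][0]*ex+rc[0][1]*ey
        b=cv2.boxPoints(rc)
        print(n,s[i],'N',N,'tilt',np.degrees(np.arccos(N[2])),'rms',S[2]/np.sqrt(len(P)),'rect',rc[1:],'centre',cc,'yaw',np.degrees(np.arctan2(-N[1],-N[0])))
E
```

```text
top [ 104  108   88   34 2608] N [ 0. -0.  1.] tilt 0.035575699915404525 rms 2.114607705911299 rect ((237.33079528808594, 94.01846313476562), 89.68999481201172) centre [857.7  478.07  91.45] yaw 95.94623455675588
top [ 285  186   55   56 2368] N [-0.41 -0.06  0.91] tilt 24.635504283834614 rms 2.0148125582814065 rect ((119.9092788696289, 113.45579528808594), 8.469442367553711) centre [590.56  23.94 188.9 ] yaw 8.14000380865387
top [ 220  194   57   56 2383] N [-0.41 -0.06  0.91] tilt 24.659456949477224 rms 2.03352274220465 rect ((119.73737335205078, 114.2705078125), 8.687810897827148) centre [570.42 171.57 189.01] yaw 8.434153516467436
side [ 260  226   50   50 1545] N [-0.42 -0.05  0.91] tilt 24.998859201140846 rms 2.1107841019832176 rect ((121.23133087158203, 116.4110107421875), 8.371220588684082) centre [592.75  26.45 187.17] yaw 7.458944295424166
side [ 249  272   54   56 1967] N [-0.42 -0.06  0.91] tilt 24.970621138553 rms 2.058074249695077 rect ((121.59379577636719, 116.86479949951172), 8.188139915466309) centre [572.71 173.87 187.07] yaw 7.518463422961324
side [ 235  325   60   63 2519] N [-0.42 -0.06  0.91] tilt 24.899935375281974 rms 2.0653702229781166 rect ((120.86775207519531, 116.64700317382812), 8.55244255065918) centre [552.93 322.36 187.14] yaw 7.507810697044073
side [  68  358   98  122 5699] N [-0.17  0.02  0.99] tilt 9.59056636662841 rms 11.968264903411965 rect ((252.75527954101562, 123.56117248535156), 89.46312713623047) centre [845.09 485.73  86.01] yaw -5.494771082018231
```

Run:
```python
import cv2
p=cv2.imread('pics/top0.png');cv2.imwrite('pics/t0c.png',cv2.resize(p[200:310,400:500],None,fx=5,fy=5,interpolation=2))
cv2.imwrite('pics/t0l.png',cv2.resize(p[165:275,150:350],None,fx=4,fy=4,interpolation=2))
```

```text
(no output)
```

View pics/t0c.png

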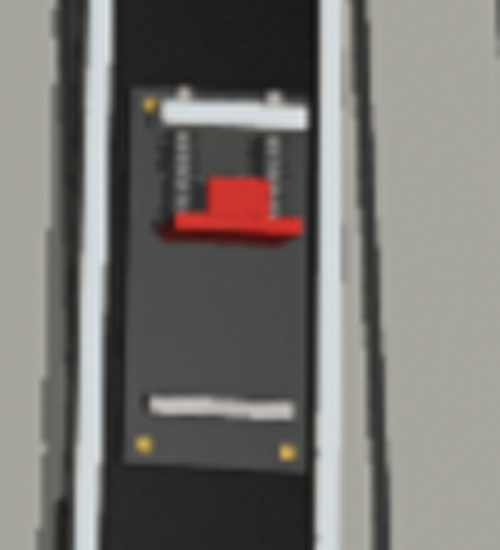

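View pics/t0l.png

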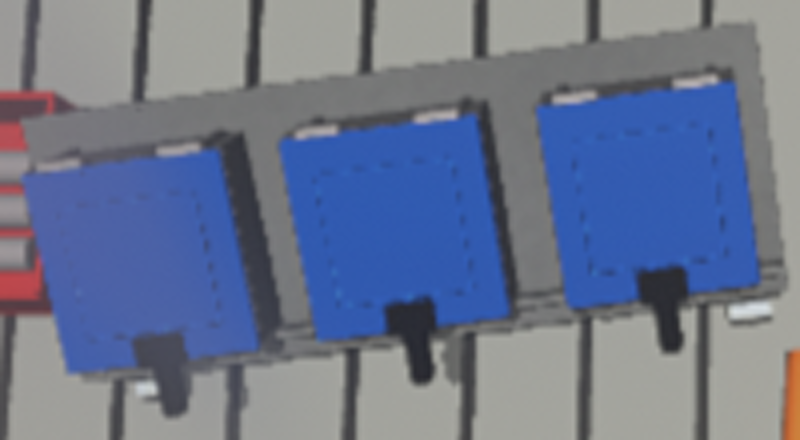

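```bash
cat >> h.py <<'E'
PSI=np.radians(7.63);T=np.radians(25)
EX=np.array([np.cos(T)*np.cos(PSI),np.cos(T)*np.sin(PSI),np.sin(T)])
EY=np.array([-np.sin(PSI),np.cos(PSI),0]);EZ=np.cross(EX,EY)
M=np.array([571.7,172.8,188.])+1*EX-62.5*EZ
CASE={'l':M+149.8*EY,'m':M,'r':M-149.8*EY}
def cp(k,x,y,z): return CASE[k]+x*EX+y*EY+z*EZ
def lug(k,a,rho=146,h=3): # lid angle a; point rho from hinge, h above underside
    return cp(k,60-rho*np.cos(a)+h*np.sin(a),0,56.5+rho*np.sin(a)+h*np.cos(a))
E
python3 - <<'E'
from h import *
np.set_printoptions(precision=1,suppress=True)
z={n:np.load(f"pics/{n}0.npz") for n in("top","side")}
for k in 'lmr':
    print(k,CASE[k],'pull',lug(k,0),'end',lug(k,0,156),[tuple(np.round(proj(n,lug(k,0,156)),1)) for n in z], 'arc',[lug(k,a).round() for a in(.4,.8,1.2,1.6)])
# carrier
for n in z:
    p=z[n]['p'];C=cloud(n,z[n]['d']);hsv=cv2.cvtColor(p,cv2.COLOR_RGB2HSV)
    reg=(abs(C[...,0]-520)<250)&(abs(C[...,1]+250)<110)
    red=reg&((hsv[...,0]<8)|(hsv[...,0]>172))&(hsv[...,1]>150)&(hsv[...,2]>90)
    P=C[red];print(n,'red',len(P),np.percentile(P,[2,50,98],axis=0))
    s=(C[...,2]>100)&(C[...,2]<118)&reg&(hsv[...,1]<40)&(hsv[...,2]>140)
    k,l,st,ce=cv2.connectedComponentsWithStats(s.astype(np.uint8))
    for i in range(1,k):
        if st[i,4]>15: Q=C[l==i];print('  br',st[i],np.percentile(Q,[5,50,95],axis=0).ravel())
    # plate area median height
    for (x0,y0) in [(480,-250)]:
        q=C[(abs(C[...,0]-x0)<20)&(abs(C[...,1]-y0)<15)];print(' plate',np.median(q[:,2]),q.std(0))
E
```

```text
l [578.9 324.9 131.8] pull [476.7 311.2 149.4] end [467.7 310.  145.1] [(np.float64(193.6), np.float64(267.6)), (np.float64(305.3), np.float64(367.6))] arc [array([464., 310., 206.]), array([475., 311., 263.]), array([507., 315., 311.]), array([555., 322., 344.])]
m [598.8 176.4 131.8] pull [496.6 162.7 149.4] end [487.6 161.5 145.1] [(np.float64(255.4), np.float64(259.7)), (np.float64(312.7), np.float64(310.9))] arc [array([484., 161., 206.]), array([495., 163., 263.]), array([527., 167., 311.]), array([574., 173., 344.])]
r [618.7  28.  131.8] pull [516.5  14.3 149.4] end [507.5  13.1 145.1] [(np.float64(317.4), np.float64(251.8)), (np.float64(319.0), np.float64(262.5))] arc [array([504.,  13., 206.]), array([515.,  14., 263.]), array([546.,  18., 311.]), array([594.,  25., 344.])]
top red 190 [[ 523.8 -325.2   96.4]
 [ 533.7 -297.6  140.8]
 [ 558.5 -270.1  143.9]]
  br [430 280  29   4  80] [ 437.9 -322.3  107.5  442.6 -293.2  110.3  445.1 -264.8  113.6]
 plate 91.86867872734541 [11.5  8.3  6.6]
side red 117 [[ 525.8 -318.   106.4]
 [ 530.5 -292.3  138. ]
 [ 550.7 -264.4  145.3]]
  br [260 171  17  13  62] [ 731.  -327.4  111.   739.5 -291.   114.7  764.4 -276.2  117.1]
  br [360 189   6  16  40] [ 439.9 -321.9  105.9  443.8 -292.5  109.1  447.4 -261.4  112.6]
 plate 82.30547407225464 [11.6  8.  43.8]
```

```bash
cat >> h.py <<'E'
from scipy.spatial.transform import Rotation as Ro
def st():
    s=manip.read_state(); return s,np.array(s['eef_pos']),Ro.from_euler('xyz',s['eef_rot']).as_matrix()
def plan(targets,turn=0.,nturn=0,pos=None,R=None):
    """targets: list of (xyz, nrows); turn total (rad about tool z) spread over the first nturn rows"""
    s,p,Rm=st()
    if pos is not None:p=np.array(pos,float)
    if R is not None:Rm=R
    i=0
    for X,n in targets:
        for k in range(n):
            w=p+(np.array(X)-p)/(n-k)
            sh=np.round(Rm.T@(w-p)/10,1); tu=round(turn/nturn,3) if i<nturn else 0
            p=p+Rm@sh*10; Rm=Rm@Ro.from_rotvec([0,0,tu]).as_matrix(); i+=1
            print(i,sh.tolist(),tu,'->',p.round(1))
    return p,Rm
def show():
    s,p,R=st(); print('clk',round(s['clock'],2),'pos',p.round(1),'rpy',np.round(s['eef_rot'],3),'tz',R[:,2].round(3),'q',np.round(s['joints'],3),'F',np.round(s['wrist_force'],1),'gap',round(s['finger_gap'],1))
E
python3 - <<'E'
from h import *
plan([((476.7,311.2,185),10),((476.7,311.2,130),2)],-(1.704-1.123),10)
E
```

```text
1 [-0.6, 2.9, 0.2] -0.058 -> [261.6 477.6 203. ]
2 [-0.8, 2.9, 0.2] -0.058 -> [285.4 459.2 201. ]
3 [-1.0, 2.9, 0.2] -0.058 -> [309.5 440.3 199. ]
4 [-1.1, 2.8, 0.2] -0.058 -> [333.5 422.1 197. ]
5 [-1.3, 2.7, 0.2] -0.058 -> [357.1 403.6 195. ]
6 [-1.4, 2.7, 0.2] -0.058 -> [381.6 385.6 193. ]
7 [-1.6, 2.6, 0.2] -0.058 -> [405.8 367.1 191. ]
8 [-1.8, 2.4, 0.2] -0.058 -> [429.1 348.1 189. ]
9 [-1.9, 2.4, 0.2] -0.058 -> [453.4 329.5 187. ]
10 [-2.0, 2.2, 0.2] -0.058 -> [476.8 311.1 185. ]
11 [0.0, -0.0, 2.8] 0 -> [476.8 311.1 157. ]
12 [0.0, -0.0, 2.7] 0 -> [476.8 311.1 130. ]
```

{"api": "arm_command", "payload": {"steps": [[0.4,[-0.6,2.9,0.2],-0.058],[0.4,[-0.8,2.9,0.2],-0.058],[0.4,[-1.0,2.9,0.2],-0.058],[0.4,[-1.1,2.8,0.2],-0.058],[0.4,[-1.3,2.7,0.2],-0.058]], "force": 20}}

```text
clock: 0.52
eef_pos: [358.1, 402.8, 195.1]
eef_rot: [-3.141, 0.0, 1.416]
wrist_force: [0.8, 0.1, -0.5]
finger_gap: 64.1
```

{"api": "arm_command", "payload": {"steps": [[0.4,[-1.4,2.7,0.2],-0.058],[0.4,[-1.6,2.6,0.2],-0.058],[0.4,[-1.8,2.4,0.2],-0.058],[0.4,[-1.9,2.4,0.2],-0.058],[0.4,[-2.0,2.2,0.2],-0.058]]}}

```text
clock: 0.93
eef_pos: [477.9, 310.1, 185.1]
eef_rot: [-3.141, 0.0, 1.706]
wrist_force: [0.0, 0.4, 0.1]
finger_gap: 37.5
```

Run:
```python
from h import *
show()
plan([((476.7,311.2,130),2)])
```

```text
clk 0.93 pos [477.9 310.1 185.1] rpy [-3.141  0.     1.706] tz [-0. -0. -1.] q [ 0.511  0.361  1.489 -0.     1.293 -1.194] F [0.  0.4 0.1] gap 37.5
1 [0.1, -0.0, 2.8] 0 -> [477.7 311.1 157.1]
2 [0.0, -0.1, 2.7] 0 -> [476.7 311.  130.1]
```

{"api": "arm_command", "payload": {"steps": [[0.4,[0.1,0,2.8],0],[0.4,[0,-0.1,2.7],0],[0.05,[0,0,0],0],[0.05,[0,0,0],0],[0.05,[0,0,0],0]], "force": 12}}

```text
clock: 1.35
eef_pos: [476.1, 312.7, 131.9]
eef_rot: [3.14, -0.001, 1.703]
wrist_force: [0.2, 0.4, 0.9]
finger_gap: 20.9
```

Run:
```python
from h import *
show()
plan([(lug('l',a)-[0,0,19],1) for a in np.linspace(.16,1.56,10)])
```

```text
clk 1.35 pos [476.1 312.7 131.9] rpy [ 3.140e+00 -1.000e-03  1.703e+00] tz [ 0.001  0.001 -1.   ] q [ 0.517  0.411  1.549  0.     1.181 -1.187] F [0.2 0.4 0.9] gap 20.9
1 [-0.2, -0.7, -2.0] 0 -> [469.4 309.8 151.9]
2 [0.0, -0.4, -2.3] 0 -> [465.4 309.2 174.9]
3 [0.0, -0.1, -2.3] 0 -> [464.4 309.1 197.9]
4 [0.1, 0.3, -2.2] 0 -> [467.2 310.4 219.9]
5 [-0.0, 0.7, -2.2] 0 -> [474.1 311.4 241.9]
6 [-0.0, 1.0, -2.0] 0 -> [484.  312.7 261.9]
7 [-0.0, 1.2, -1.9] 0 -> [495.9 314.2 281. ]
8 [-0.0, 1.6, -1.6] 0 -> [511.7 316.3 297. ]
9 [-0.0, 1.8, -1.4] 0 -> [529.5 318.7 311. ]
10 [-0.0, 2.0, -1.1] 0 -> [549.4 321.3 322. ]
```

Fingers still closing; a few more rows to close, then the arc.

{"api": "arm_command", "payload": {"steps": [[0.05,[0,0,0],0],[0.05,[0,0,0],0],[0.05,[-0.1,-0.7,-2.0],0],[0.05,[0,-0.4,-2.3],0],[0.05,[0,-0.1,-2.3],0]]}}

```text
clock: 1.77
eef_pos: [463.6, 308.9, 198.4]
eef_rot: [3.141, 0.002, 1.703]
wrist_force: [3.8, -5.8, -1.6]
finger_gap: 14.0
```

{"api": "arm_command", "payload": {"steps": [[0.05,[0,0.3,-2.2],0],[0.05,[0,0.7,-2.2],0],[0.05,[0,1.0,-2.0],0],[0.05,[0,1.2,-1.9],0],[0.05,[0,1.6,-1.6],0]]}}

```text
clock: 2.18
eef_pos: [511.6, 315.4, 298.9]
eef_rot: [3.139, 0.001, 1.703]
wrist_force: [-0.4, -4.8, -2.3]
finger_gap: 13.6
```

Run:
```python
from h import *
show()
for n in("side","top"):
    p,d=manip.camera(n); cv2.imwrite(f"pics/{n}1.png",p[:,:,::-1]); np.savez(f"pics/{n}1.npz",p=p,d=d)
plan([(lug('l',a)-[0,0,19],1) for a in (1.44,1.57)])
a=cv2.imread('pics/top1.png')[150:290,120:380];b=cv2.imread('pics/side1.png')[180:420,180:420]
cv2.imwrite('pics/b1.png',cv2.resize(a,None,fx=3,fy=3));cv2.imwrite('pics/c1.png',cv2.resize(b,None,fx=2,fy=2))
```

```text
clk 2.18 pos [511.6 315.4 298.9] rpy [3.139e+00 1.000e-03 1.703e+00] tz [ 0.002 -0.    -1.   ] q [ 4.920e-01  3.680e-01  1.218e+00 -1.000e-03  1.554e+00 -1.211e+00] F [-0.4 -4.8 -2.3] gap 13.6
1 [0.0, 2.1, -1.4] 0 -> [533.9 318.4 313.9]
2 [0.0, 1.7, -0.9] 0 -> [550.7 320.6 323. ]
```

View pics/b1.png

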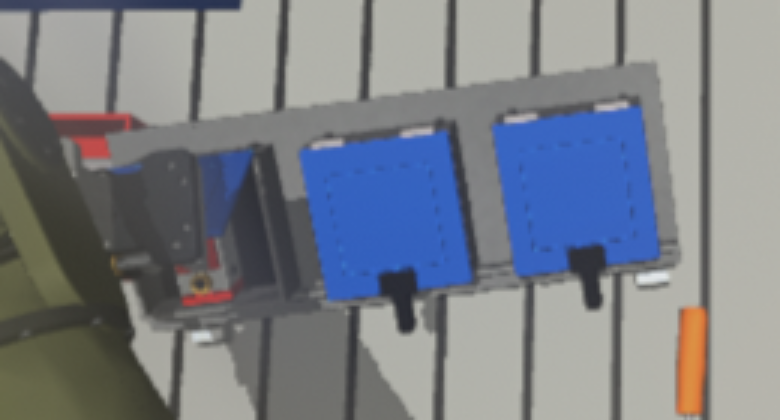

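View pics/c1.png

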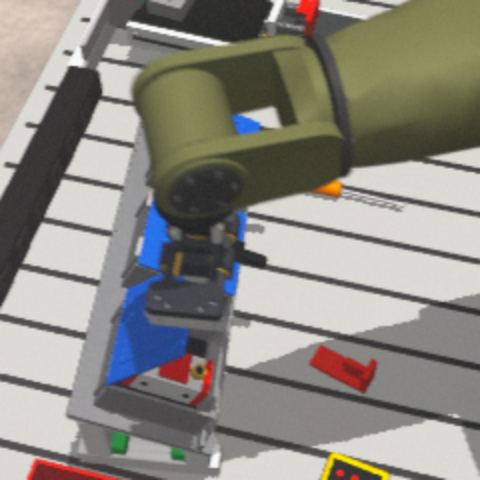

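The open left case shows red caps and a red plate (about (205,285) in the top crop), so it is not the wanted one. On to the middle lid.

Run:
```python
from h import *
print(lug('l',1.32,156,11),lug('l',1.32,156,-5))
plan([((511.6,315.4,299),2),((511,313,339),2),((497,164,185),7),((496.6,162.7,130.4),2)])
```

```text
[519.46948248 316.94127816 335.91839511] [507.20986786 315.29896247 325.76927453]
1 [-0.0, -0.1, 0.0] 0 -> [512.1 315.5 299.8]
2 [-0.0, -0.1, 0.1] 0 -> [511.2 315.4 298.8]
3 [-0.1, -0.0, -2.0] 0 -> [511.2 314.4 318.8]
4 [-0.1, -0.0, -2.0] 0 -> [511.2 313.4 338.8]
5 [-2.1, -0.5, 2.2] 0 -> [509.1 291.9 316.8]
6 [-2.1, -0.5, 2.2] 0 -> [507.  270.5 294.7]
7 [-2.1, -0.5, 2.2] 0 -> [504.9 249.  272.7]
8 [-2.1, -0.5, 2.2] 0 -> [502.8 227.6 250.7]
9 [-2.1, -0.5, 2.2] 0 -> [500.7 206.2 228.6]
10 [-2.1, -0.5, 2.2] 0 -> [498.6 184.7 206.6]
11 [-2.0, -0.4, 2.2] 0 -> [497.4 164.4 184.5]
12 [-0.1, -0.1, 2.7] 0 -> [496.7 163.3 157.5]
13 [-0.1, -0.0, 2.7] 0 -> [496.9 162.3 130.5]
```

{"api": "arm_command", "payload": {"steps": [[0.4,[0,0,0],0],[0.4,[0,0,0],0],[0.4,[0,0,-1.5],0],[0.4,[0,0,-3.8],0],[0.4,[-3.0,-0.6,0],0]]}}

```text
clock: 2.7
eef_pos: [510.1, 288.8, 355.4]
eef_rot: [3.132, -0.004, 1.707]
wrist_force: [1.2, -1.3, 2.1]
finger_gap: 37.2
```

{"api": "arm_command", "payload": {"steps": [[0.4,[-2.5,-0.5,1.5],0],[0.4,[-2.4,-0.5,3.0],0],[0.4,[-2.4,-0.5,3.2],0],[0.4,[-2.4,-0.5,3.3],0],[0.4,[-2.3,-0.4,3.5],0]]}}

```text
clock: 3.12
eef_pos: [501.0, 162.7, 203.4]
eef_rot: [3.14, -0.0, 1.704]
wrist_force: [1.3, 0.9, -0.1]
finger_gap: 37.2
```

Run:
```python
from h import *
show()
plan([((496.6,162.7,130.4),2)])
```

```text
clk 3.12 pos [501.  162.7 203.4] rpy [ 3.14  -0.     1.704] tz [ 0.002  0.001 -1.   ] q [ 0.244  0.249  1.591  0.     1.3   -1.459] F [ 1.3  0.9 -0.1] gap 37.2
1 [0.0, -0.2, 3.6] 0 -> [499.1 162.4 167.4]
2 [0.1, -0.2, 3.7] 0 -> [497.  163.2 130.4]
```

{"api": "arm_command", "payload": {"steps": [[0.4,[0,-0.3,3.6],0],[0.4,[0,-0.1,3.7],0],[0.05,[0,0,0],0],[0.05,[0,0,0],0],[0.05,[0,0,0],0]]}}

```text
clock: 3.53
eef_pos: [498.6, 163.6, 133.3]
eef_rot: [3.139, -0.0, 1.704]
wrist_force: [0.5, 0.5, 0.5]
finger_gap: 20.7
```

{"api": "arm_command", "payload": {"steps": [[0.05,[0,0,0],0],[0.05,[0,0,0],0],[0.05,[0,-0.7,-2.0],0],[0.05,[0,-0.4,-2.3],0],[0.05,[0,-0.1,-2.3],0]]}}

```text
clock: 3.95
eef_pos: [485.7, 160.6, 199.3]
eef_rot: [3.14, 0.002, 1.703]
wrist_force: [4.9, -7.7, -1.8]
finger_gap: 14.1
```

{"api": "arm_command", "payload": {"steps": [[0.05,[0,0.3,-2.2],0],[0.05,[0,0.7,-2.2],0],[0.05,[0,1.0,-2.0],0],[0.05,[0,1.2,-1.9],0],[0.05,[0,1.6,-1.6],0]]}}

```text
clock: 4.37
eef_pos: [533.7, 167.1, 299.6]
eef_rot: [3.138, 0.001, 1.703]
wrist_force: [0.9, -5.7, -2.6]
finger_gap: 13.8
```

Run:
```python
from h import *
show()
for n in("side","top"):
    p,d=manip.camera(n); cv2.imwrite(f"pics/{n}2.png",p[:,:,::-1]); np.savez(f"pics/{n}2.npz",p=p,d=d)
plan([(lug('m',a)-[0,0,19],1) for a in (1.44,1.57)])
a=cv2.imread('pics/top2.png')[150:290,120:380];b=cv2.imread('pics/side2.png')[180:420,180:420]
cv2.imwrite('pics/b2.png',cv2.resize(a,None,fx=3,fy=3));cv2.imwrite('pics/c2.png',cv2.resize(b,None,fx=2,fy=2))
```

```text
clk 4.37 pos [533.7 167.1 299.6] rpy [3.138e+00 1.000e-03 1.703e+00] tz [ 0.004 -0.001 -1.   ] q [ 0.239  0.267  1.347 -0.002  1.524 -1.464] F [ 0.9 -5.7 -2.6] gap 13.8
1 [0.1, 1.9, -1.3] 0 -> [553.7 170.8 313.6]
2 [-0.0, 1.7, -0.9] 0 -> [570.5 173.  322.7]
```

View pics/b2.png

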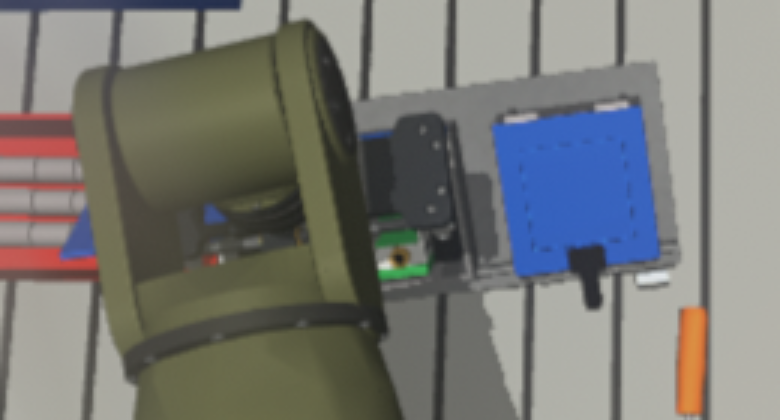

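View pics/c2.png

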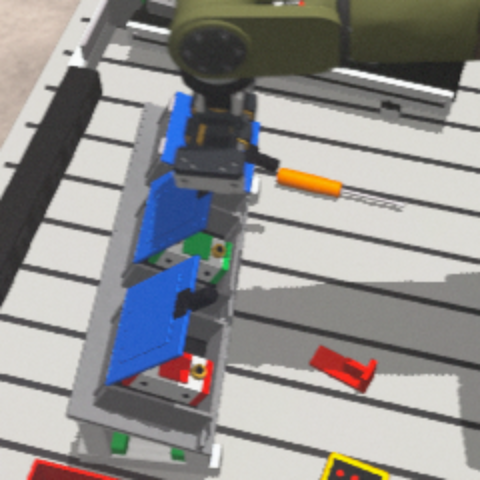

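Green caps, plate and a brass port show in the middle case (top crop about (400,255)). I push this lid on to its stop.

{"api": "arm_command", "payload": {"steps": [[0.05,[0,1.9,-1.3],0],[0.05,[0,1.8,-0.9],0],[0.05,[0,0.5,-0.2],0],[0.4,[0,0,0],0],[0.4,[0,0,0],0]]}}

```text
clock: 4.88
eef_pos: [574.9, 173.6, 321.1]
eef_rot: [3.14, -0.0, 1.703]
wrist_force: [-0.3, 0.0, 0.5]
finger_gap: 23.8
```

Run:
```python
from h import *
from scipy.optimize import least_squares
show()
# r,z,q2,q3 samples from vertical poses (x,y,z,q1,q2,q3)
D=np.array([[238.0,495.6,204.9,1.05642,.30049,1.52157],[477.9,310.1,185.1,.511,.361,1.489],[476.1,312.7,131.9,.517,.411,1.549],
[511.6,315.4,298.9,.492,.368,1.218],[501,162.7,203.4,.244,.249,1.591],[533.7,167.1,299.6,.239,.267,1.347]])
s,p,R=st();D=np.vstack([D,[*p,*s['joints'][:3]]])
x=D[:,0]*np.cos(D[:,3])+D[:,1]*np.sin(D[:,3]); y=-D[:,0]*np.sin(D[:,3])+D[:,1]*np.cos(D[:,3])
print('lateral',y)
def f(a):
    L2,L3,k,r0,h=a
    q2=D[:,4];q=D[:,4]+D[:,5]
    return np.r_[x-(r0+L2*np.sin(q2)+L3*np.sin(q)+k*np.cos(q)),D[:,2]-(h+L2*np.cos(q2)+L3*np.cos(q)-k*np.sin(q))]
o=least_squares(f,[400,400,0,0,100]);print(o.x,np.abs(o.fun).max())
```

```text
clk 4.88 pos [574.9 173.6 321.1] rpy [ 3.14  -0.     1.703] tz [ 0.002  0.001 -1.   ] q [ 0.232  0.362  1.176  0.     1.602 -1.471] F [-0.3  0.   0.5] gap 23.8
lateral [36.62848618 36.7696786  36.50789408 36.31583119 36.84610852 36.00678924
 36.66355682]
[423.59249865 447.47286478  42.18176229   0.75943029 -47.48905599] 0.5087303053776395
```

Run:
```python
from h import *
plan([((575,173,400),3),((715,133,400),4),((835,149,400),3)])
```

```text
1 [-0.0, 0.0, -2.6] 0 -> [574.9 173.5 347.1]
2 [-0.0, 0.0, -2.6] 0 -> [574.8 173.5 373.1]
3 [-0.1, 0.0, -2.7] 0 -> [574.9 172.5 400.1]
4 [-1.4, 3.3, 0.0] 0 -> [609.5 163.  400.1]
5 [-1.5, 3.4, 0.0] 0 -> [645.2 152.6 400.2]
6 [-1.4, 3.3, 0.0] 0 -> [679.7 143.1 400.2]
7 [-1.5, 3.4, 0.0] 0 -> [715.4 132.7 400.3]
8 [0.0, 4.0, 0.0] 0 -> [755.1 138.  400.4]
9 [0.0, 4.0, 0.0] 0 -> [794.7 143.3 400.4]
10 [0.0, 4.1, 0.1] 0 -> [835.3 148.7 399.5]
```

{"api": "arm_command", "payload": {"steps": [[0.4,[0,0,0],0],[0.4,[0,0,-2.6],0],[0.4,[0,0,-2.6],0],[0.4,[0,0,-2.7],0],[0.4,[-1.4,3.3,0],0]]}}

```text
clock: 5.3
eef_pos: [606.9, 165.7, 408.1]
eef_rot: [3.13, -0.002, 1.706]
wrist_force: [-0.4, 0.9, 2.1]
finger_gap: 37.9
```

{"api": "arm_command", "payload": {"steps": [[0.4,[-1.5,3.4,0],0],[0.4,[-1.4,3.3,0],0],[0.4,[-1.5,3.4,0],0],[0.4,[0,3.0,0],0],[0.4,[0,3.0,0],0]]}}

```text
clock: 5.72
eef_pos: [733.5, 141.1, 386.6]
eef_rot: [3.133, -0.001, 1.702]
wrist_force: [-3.4, -0.9, 10.9]
finger_gap: 37.6
```

{"api": "arm_command", "payload": {"steps": [[0.4,[0,3.0,0],0],[0.4,[0,0,0],0]]}}

```text
clock: 5.88
eef_pos: [744.8, 141.9, 372.5]
eef_rot: [3.12, -0.002, 1.703]
wrist_force: [-0.7, 0.1, -1.2]
finger_gap: 37.7
```

Run:
```python
from h import *
show()
```

```text
clk 5.88 pos [744.8 141.9 372.5] rpy [ 3.120e+00 -2.000e-03  1.703e+00] tz [ 0.022  0.005 -1.   ] q [ 0.139  0.889  0.239  0.002  1.991 -1.563] F [-0.7  0.1 -1.2] gap 37.7
```

{"api": "arm_command", "payload": {"steps": [[0.4,[0,3.5,-2.0],0],[0.4,[0,3.5,-2.0],0],[0.4,[0,3.5,-2.0],0],[0.4,[0,3.5,-2.0],0]]}}

```text
clock: 6.22
eef_pos: [759.9, 137.5, 397.8]
eef_rot: [3.019, -0.006, 1.704]
wrist_force: [-0.5, 0.5, -0.1]
finger_gap: 37.7
```

Run:
```python
from h import *
show()
```

```text
clk 6.22 pos [759.9 137.5 397.8] rpy [ 3.019 -0.006  1.704] tz [ 0.121  0.022 -0.992] q [ 0.129  0.86   0.235  0.007  1.924 -1.571] F [-0.5  0.5 -0.1] gap 37.7
```

{"api": "arm_command", "payload": {"steps": [[0.4,[0,3.7,-1.6],0],[0.4,[0,3.7,-1.6],0],[0.4,[0,3.7,-1.5],0],[0.4,[0,3.8,-1.4],0],[0.4,[0,3.8,-1.3],0]]}}

```text
clock: 6.63
eef_pos: [787.0, 134.3, 408.4]
eef_rot: [2.908, -0.011, 1.704]
wrist_force: [-0.6, -0.7, 0.5]
finger_gap: 37.7
```

Run:
```python
from h import *
show()
```

```text
clk 6.63 pos [787.  134.3 408.4] rpy [ 2.908 -0.011  1.704] tz [ 0.228  0.041 -0.973] q [ 0.119  0.853  0.236  0.014  1.82  -1.579] F [-0.6 -0.7  0.5] gap 37.7
```

{"api": "arm_command", "payload": {"steps": [[0.4,[0.2,3.9,-1.1],0],[0.4,[0.2,3.9,-1.0],0],[0.4,[0.2,3.9,-1.0],0],[0.4,[0.2,3.9,-0.9],0],[0.4,[0.2,3.9,-0.8],0]]}}

```text
clock: 7.05
eef_pos: [815.8, 142.1, 418.6]
eef_rot: [2.791, -0.015, 1.706]
wrist_force: [0.2, 0.2, -0.2]
finger_gap: 37.3
```

{"api": "arm_command", "payload": {"steps": [[0.4,[0.2,4.0,-0.7],0],[0.4,[0.2,4.0,-0.6],0],[0.4,[0.2,4.0,-0.5],0]]}}

```text
clock: 7.3
eef_pos: [833.7, 146.2, 425.4]
eef_rot: [2.72, -0.018, 1.707]
wrist_force: [0.0, -0.6, 0.2]
finger_gap: 37.5
```

Run:
```python
from h import *
show()
```

```text
clk 7.3 pos [833.7 146.2 425.4] rpy [ 2.72  -0.018  1.707] tz [ 0.404  0.072 -0.912] q [ 0.123  0.852  0.236  0.021  1.632 -1.573] F [ 0.  -0.6  0.2] gap 37.5
```

Tool is now tilted about 24°, nearly along the case's own z. Now I measure the green block.

Run:
```python
from h import *
for n in("side","top"):
    p,d=manip.camera(n); cv2.imwrite(f"pics/{n}3.png",p[:,:,::-1]); np.savez(f"pics/{n}3.npz",p=p,d=d)
a=cv2.imread('pics/top3.png')[150:290,120:380];b=cv2.imread('pics/side3.png')[200:400,200:400]
cv2.imwrite('pics/b3.png',cv2.resize(a,None,fx=3,fy=3));cv2.imwrite('pics/c3.png',cv2.resize(b,None,fx=3,fy=3))
```

```text
(no output)
```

View pics/b3.png

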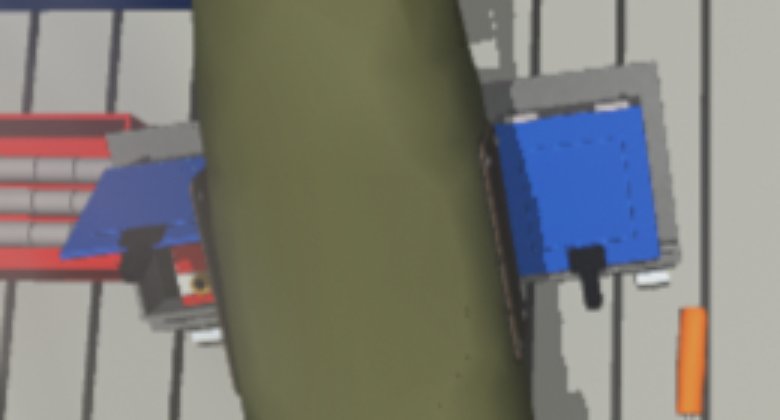

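View pics/c3.png

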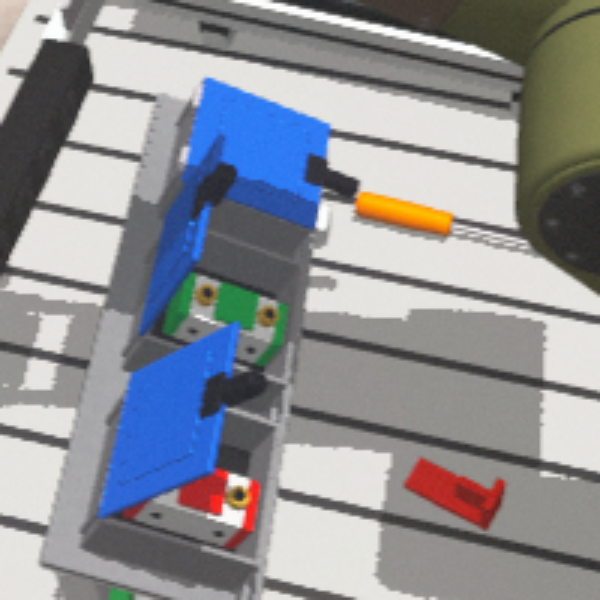

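Run:
```python
import cv2
b=cv2.imread('pics/side3.png')[280:330,240:310]
cv2.imwrite('pics/d3.png',cv2.resize(b,None,fx=11,fy=11,interpolation=cv2.INTER_CUBIC))
```

```text
(no output)
```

View pics/d3.png

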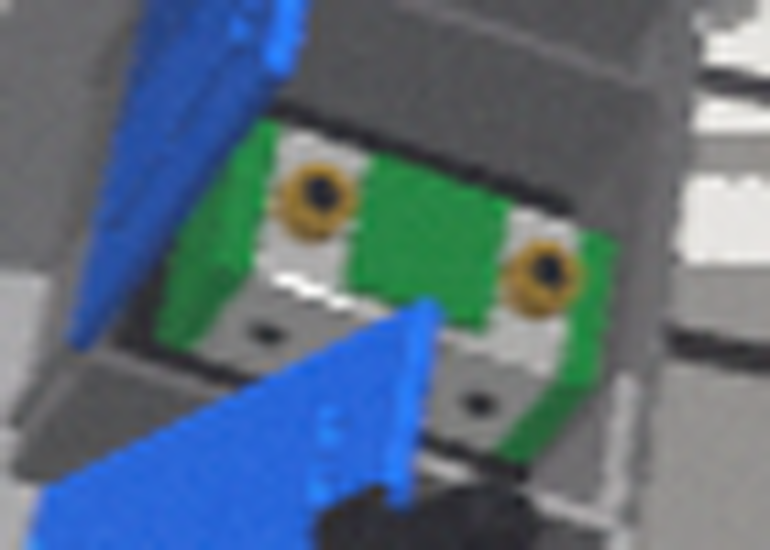

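Run:
```python
from h import *
np.set_printoptions(precision=1,suppress=True)
c=CASE['m']
for nm,u,v,z in [('port hi',320,195,52),('port lo',548,268,52),('seam LF',278,130,44),('seam LN',258,268,44),('seam RF',585,228,44),('seam RN',552,375,44),('corner RF',618,240,44),('corner RN',597,382,44)]:
    X=ray('side',240+(u+.5)/11-.5,280+(v+.5)/11-.5,cp('m',0,0,z),EZ); q=X-c; print(nm,q@EX,q@EY,q@EZ)
```

```text
port hi 17.39101438556024 -0.8650796366655373 52.0
port lo -36.57662756352406 -2.123130499925039 52.000000000000036
seam LF 27.521208592165735 -18.647404996550943 44.00000000000009
seam LN 25.607269361765297 16.69092824295387 44.00000000000007
seam RF -46.133007446178674 -20.66312479717475 43.99999999999995
seam RN -44.08646564858859 18.5815734947609 44.00000000000006
corner RF -54.25874371372352 -20.51244400236024 44.00000000000005
corner RN -54.598491691667896 16.589721618067014 44.000000000000114
```

Run:
```python
from h import *
s,p,R=st();show()
q=p-CASE['m'];print('cur in case',q@EX,q@EY,q@EZ,'tool x,y,z in case',(np.array([EX,EY,EZ])@R).round(3).T)
A=cp('m',-10,-1.5,250);B=cp('m',-10,-1.5,70);C=cp('m',-10,-1.5,11)
print(A,B,C)
p,R=plan([(A,7),(B,5)])
```

```text
clk 7.4 pos [833.4 146.1 425.1] rpy [ 2.721 -0.018  1.707] tz [ 0.403  0.072 -0.913] q [ 0.123  0.852  0.236  0.021  1.633 -1.573] F [-0.3 -0.1 -0.6] gap 37.6
cur in case 331.1301008023703 -61.20465811515347 169.27159515520708 tool x,y,z in case [[ 0.005  1.     0.017]
 [ 1.    -0.005 -0.016]
 [-0.015  0.017 -1.   ]]
[485.27527453 159.70901947 354.12914571] [560.67303826 169.80941287 190.99374405] [585.38674971 173.12009737 137.52158461]
1 [0.8, -4.9, -1.1] 0 -> [783.6 147.6 415.3]
2 [0.9, -4.9, -1.1] 0 -> [733.6 150.  405.5]
3 [0.8, -4.9, -1.0] 0 -> [684.1 151.5 394.7]
4 [0.9, -4.9, -1.1] 0 -> [634.1 153.9 384.9]
5 [0.8, -4.9, -1.0] 0 -> [584.6 155.4 374.2]
6 [0.9, -4.9, -1.1] 0 -> [534.6 157.9 364.3]
7 [0.8, -4.9, -1.0] 0 -> [485.1 159.4 353.6]
8 [-0.1, 0.1, 3.6] 0 -> [500.7 161.1 321.1]
9 [-0.0, 0.1, 3.6] 0 -> [516.1 163.8 288.7]
10 [-0.1, 0.0, 3.6] 0 -> [530.7 165.3 255.8]
11 [-0.0, 0.1, 3.6] 0 -> [546.1 168.  223.4]
12 [-0.1, 0.0, 3.6] 0 -> [560.7 169.6 190.5]
```

Run:
```python
from h import *
A=cp('m',-10,-1.5,250);B=cp('m',-10,-1.5,75)
p,R=plan([((600,152,445),7),(A,4),(B,5)])
```

```text
1 [0.5, -2.9, -1.6] 0 -> [800.1 146.5 428. ]
2 [0.5, -2.9, -1.6] 0 -> [766.7 147.  430.8]
3 [0.6, -2.9, -1.6] 0 -> [733.2 148.4 433.7]
4 [0.5, -2.9, -1.6] 0 -> [699.8 148.8 436.5]
5 [0.6, -2.9, -1.6] 0 -> [666.3 150.3 439.4]
6 [0.5, -2.9, -1.6] 0 -> [632.9 150.7 442.2]
7 [0.6, -2.9, -1.6] 0 -> [599.4 152.1 445.1]
8 [0.5, -3.5, 0.9] 0 -> [570.7 153.7 422.7]
9 [0.5, -3.5, 1.0] 0 -> [542.4 155.2 399.3]
10 [0.6, -3.5, 0.9] 0 -> [513.5 157.8 376.9]
11 [0.5, -3.5, 1.0] 0 -> [485.1 159.4 353.6]
12 [-0.1, 0.1, 3.5] 0 -> [500.3 161.  322.1]
13 [-0.0, 0.1, 3.5] 0 -> [515.3 163.6 290.5]
14 [-0.1, 0.0, 3.5] 0 -> [529.5 165.1 258.6]
15 [-0.0, 0.1, 3.5] 0 -> [544.5 167.7 227. ]
16 [-0.1, 0.0, 3.5] 0 -> [558.7 169.3 195.1]
```

{"api": "arm_command", "payload": {"steps": [[0.62,[0.5,-2.9,-1.6],0],[0.62,[0.5,-2.9,-1.6],0],[0.62,[0.6,-2.9,-1.6],0],[0.62,[0.5,-2.9,-1.6],0],[0.62,[0.6,-2.9,-1.6],0]]}}

```text
clock: 7.82
eef_pos: [693.7, 149.9, 438.9]
eef_rot: [2.722, -0.018, 1.706]
wrist_force: [1.6, 0.5, 0.0]
finger_gap: 58.0
```

{"api": "arm_command", "payload": {"steps": [[0.62,[0.5,-2.9,-1.6],0],[0.62,[0.6,-2.9,-1.6],0],[0.62,[0.5,-3.5,0.9],0],[0.62,[0.5,-3.5,1.0],0],[0.62,[0.6,-3.5,0.9],0]]}}

```text
clock: 8.23
eef_pos: [540.9, 157.4, 376.3]
eef_rot: [2.721, -0.018, 1.706]
wrist_force: [0.4, -0.2, 0.3]
finger_gap: 58.2
```

{"api": "arm_command", "payload": {"steps": [[0.62,[0.5,-3.5,1.0],0],[0.62,[0,0,0],0]]}}

```text
clock: 8.4
eef_pos: [509.0, 159.0, 347.9]
eef_rot: [2.731, -0.017, 1.707]
wrist_force: [-0.0, 0.1, -0.1]
finger_gap: 58.3
```

Run:
```python
from h import *
show()
B=cp('m',-10,-1.5,75);C=cp('m',-10,-1.5,11)
p,R=plan([(B,5),(C,4)])
```

```text
clk 8.4 pos [509.  159.  347.9] rpy [ 2.731 -0.017  1.707] tz [ 0.394  0.07  -0.917] q [ 0.249 -0.052  1.641 -0.032  1.143 -1.447] F [-0.   0.1 -0.1] gap 58.3
1 [0.0, -0.3, 3.2] 0 -> [518.8 160.9 317.4]
2 [0.0, -0.3, 3.2] 0 -> [528.7 162.8 286.9]
3 [0.0, -0.3, 3.2] 0 -> [538.6 164.7 256.4]
4 [0.1, -0.3, 3.2] 0 -> [548.3 167.6 225.8]
5 [0.0, -0.3, 3.2] 0 -> [558.2 169.5 195.3]
6 [-0.0, 0.1, 1.6] 0 -> [565.4 170.7 181. ]
7 [-0.0, 0.0, 1.6] 0 -> [571.7 171.8 166.4]
8 [-0.1, 0.1, 1.6] 0 -> [579.  172.1 152.1]
9 [-0.0, 0.0, 1.6] 0 -> [585.3 173.2 137.4]
```

{"api": "arm_command", "payload": {"steps": [[0.62,[0,-0.6,3.0],0],[0.62,[0,-0.6,3.0],0],[0.62,[0,-0.3,3.2],0],[0.62,[0,0,3.2],0],[0.62,[0,0,3.0],0]]}}

```text
clock: 8.82
eef_pos: [563.3, 168.5, 206.1]
eef_rot: [2.721, -0.018, 1.706]
wrist_force: [-0.1, -0.4, -0.1]
finger_gap: 58.2
```

Run:
```python
from h import *
show()
s,p,R=st();q=p-CASE['m'];print('cur in case',q@EX,q@EY,q@EZ)
C=cp('m',-10,-1.5,11)
plan([(C,4)])
for n in("side",):
    p,d=manip.camera(n); cv2.imwrite(f"pics/{n}4.png",p[:,:,::-1])
b=cv2.imread('pics/side4.png')[220:380,200:400]
cv2.imwrite('pics/c4.png',cv2.resize(b,None,fx=3.5,fy=3.5))
```

```text
clk 8.82 pos [563.3 168.5 206.1] rpy [ 2.721 -0.018  1.706] tz [ 0.402  0.071 -0.913] q [ 0.241  0.162  1.747 -0.036  0.814 -1.443] F [-0.1 -0.4 -0.1] gap 58.2
cur in case -1.402323520522964 -3.1014438107432536 82.6223376584045
1 [0.0, -0.2, 1.8] 0 -> [568.7 169.6 188.8]
2 [0.0, -0.2, 1.8] 0 -> [574.2 170.7 171.6]
3 [0.0, -0.2, 1.8] 0 -> [579.6 171.7 154.3]
4 [0.0, -0.1, 1.8] 0 -> [585.9 172.9 137.5]
```

View pics/c4.png

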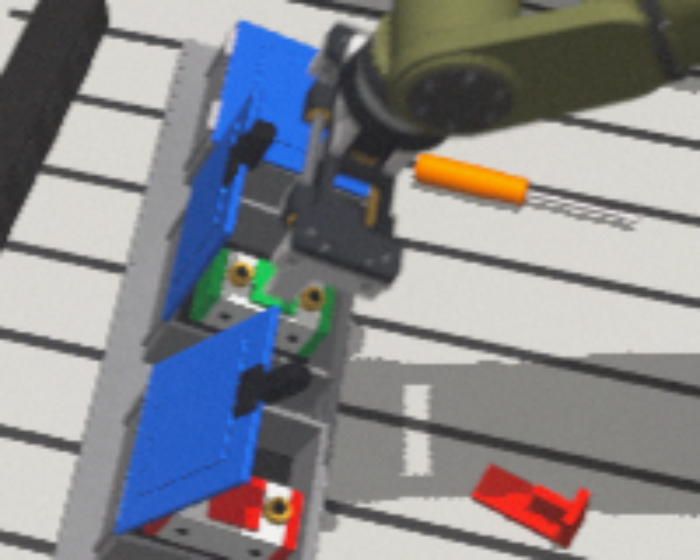

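The gripper hangs over the green block, its fingertips above the block's middle at crop (290,280), and clear of the open lids. I go down.

{"api": "arm_command", "payload": {"steps": [[0.62,[0,-0.7,1.0],0],[0.62,[0,-0.1,1.8],0],[0.62,[0,0,1.8],0],[0.62,[0,0,1.6],0],[0.62,[0,0,0],0]]}}

```text
clock: 9.28
eef_pos: [580.2, 171.8, 145.5]
eef_rot: [2.725, -0.018, 1.706]
wrist_force: [-0.1, 0.1, 0.1]
finger_gap: 58.1
```

Run:
```python
from h import *
show()
s,p,R=st();q=p-CASE['m'];print('cur in case',q@EX,q@EY,q@EZ)
C=cp('m',-10,-1.5,11)
plan([(C,1)])
```

```text
clk 9.28 pos [580.2 171.8 145.5] rpy [ 2.725 -0.018  1.706] tz [ 0.399  0.071 -0.914] q [ 0.239  0.27   1.765 -0.041  0.69  -1.438] F [-0.1  0.1  0.1] gap 58.1
cur in case -11.507507892314917 -2.1575896717879646 20.46373101489132
1 [0.1, 0.2, 0.9] 0 -> [585.4 173.6 138.1]
```

{"api": "arm_command", "payload": {"steps": [[0.62,[0,0.1,0.8],0],[0.2,[0,0,0],0],[0.2,[0,0,0],0],[0.2,[0,0,0],0],[0.2,[0,0,0],0]], "force": 40}}

```text
clock: 9.7
eef_pos: [584.5, 172.7, 141.3]
eef_rot: [2.721, -0.018, 1.707]
wrist_force: [-1.8, -0.4, 4.0]
finger_gap: 39.8
```

{"api": "arm_command", "payload": {"steps": [[0.2,[0,0,0],0],[0.2,[0,0,0],0],[0.2,[0,0,-0.5],0],[0.2,[0,0,-1.0],0]]}}

```text
clock: 10.03
eef_pos: [577.8, 171.5, 153.5]
eef_rot: [2.723, -0.018, 1.706]
wrist_force: [0.0, 0.3, -1.4]
finger_gap: 40.0
```

Run:
```python
from h import *
show()
s,p,R=st();q=p-CASE['m'];print('cur in case',q@EX,q@EY,q@EZ)
for n in("side",):
    p,d=manip.camera(n); cv2.imwrite(f"pics/{n}5.png",p[:,:,::-1])
b=cv2.imread('pics/side5.png')[220:380,200:400]
cv2.imwrite('pics/c5.png',cv2.resize(b,None,fx=3.5,fy=3.5))
```

```text
clk 10.03 pos [577.8 171.5 153.5] rpy [ 2.723 -0.018  1.706] tz [ 0.4    0.071 -0.914] q [ 0.239  0.255  1.765 -0.04   0.705 -1.438] F [ 0.   0.3 -1.4] gap 40.0
cur in case -10.230963583755324 -2.1516096321135763 28.70683973243045
```

View pics/c5.png

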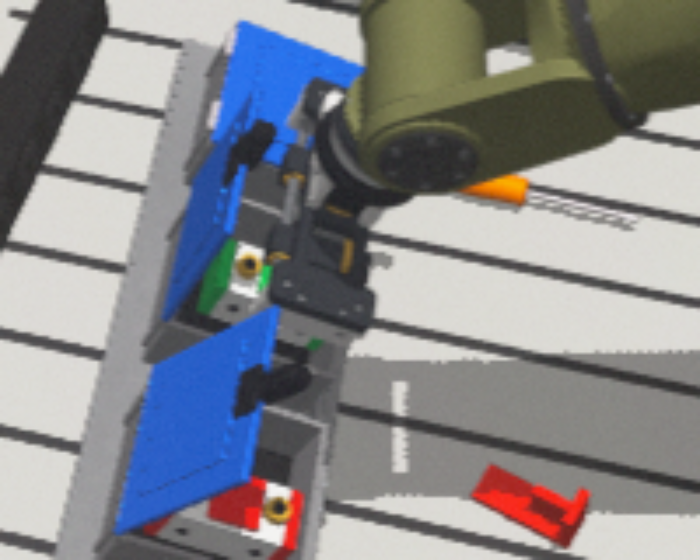

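Block gripped (gap 40 mm). Before planning the levelling near the base, I check how far the base sticks out in front.

Run:
```python
from h import *
for n in("top","side"):
    C=cloud(n,np.load(f"pics/{n}0.npz")['d'])
    for z0 in range(20,500,40):
        for nm,sel in(("x+ |y|<100",(abs(C[...,1])<100)&(C[...,0]>0)&(C[...,0]<400)),):
            m=sel&(C[...,2]>z0)&(C[...,2]<z0+40)
            if m.sum()>5: print(n,z0,m.sum(),'max r',np.percentile(np.hypot(C[m][:,0],C[m][:,1]),[50,98]).round())
```

```text
top 20 360 max r [ 87. 116.]
top 60 190 max r [80. 96.]
top 100 60 max r [76. 79.]
top 140 111 max r [ 75. 117.]
top 180 243 max r [116. 126.]
top 220 698 max r [114. 126.]
top 260 1784 max r [ 93. 118.]
top 300 335 max r [65. 72.]
side 180 20 max r [126. 131.]
side 220 42 max r [126. 131.]
side 260 120 max r [112. 122.]
```

{"api": "arm_command", "payload": {"steps": [[0.2,[0,0,-2.5],0],[0.2,[0,0,-3.5],0],[0.2,[0,0,-3.5],0],[0.2,[0,0,-3.5],0]]}}

```text
clock: 10.42
eef_pos: [524.8, 162.1, 274.1]
eef_rot: [2.723, -0.018, 1.706]
wrist_force: [0.5, 1.0, -2.3]
finger_gap: 39.3
```

Run:
```python
from h import *
show()
s,p,R=st();q=p-CASE['m'];print('cur in case',q@EX,q@EY,q@EZ)
plan([((440,120,300),4),((330,85,230),4),((330,85,120),3)])
```

```text
clk 10.42 pos [524.8 162.1 274.1] rpy [ 2.723 -0.018  1.706] tz [ 0.401  0.071 -0.913] q [ 0.247  0.016  1.744 -0.035  0.964 -1.442] F [ 0.5  1.  -2.3] gap 39.3
cur in case -7.982235149520741 -4.407642560021273 160.7775489462177
1 [-0.7, -1.8, -1.5] 0 -> [503.5 152.  280.4]
2 [-0.8, -1.8, -1.5] 0 -> [482.2 140.9 286.6]
3 [-0.7, -1.8, -1.5] 0 -> [460.9 130.8 292.9]
4 [-0.8, -1.7, -1.6] 0 -> [440.1 119.8 300.4]
5 [-0.5, -3.3, 0.4] 0 -> [412.5 111.2 283.2]
6 [-0.5, -3.3, 0.5] 0 -> [385.3 102.8 265.2]
7 [-0.5, -3.3, 0.4] 0 -> [357.7  94.3 248. ]
8 [-0.6, -3.3, 0.5] 0 -> [330.6  84.9 229.9]
9 [-0.1, -1.5, 3.3] 0 -> [330.3  84.5 193.6]
10 [-0.0, -1.5, 3.4] 0 -> [330.4  85.2 156.5]
11 [-0.1, -1.5, 3.3] 0 -> [330.2  84.8 120.2]
```

{"api": "arm_command", "payload": {"steps": [[0.2,[-0.7,-1.8,-1.5],0],[0.2,[-0.8,-1.8,-1.5],0],[0.2,[-0.7,-2.2,-1.0],0],[0.2,[-0.7,-2.5,-0.4],0],[0.2,[-0.5,-3.3,0.4],0]]}}

```text
clock: 10.83
eef_pos: [409.1, 111.9, 263.0]
eef_rot: [2.718, -0.018, 1.706]
wrist_force: [1.3, -0.1, -1.6]
finger_gap: 40.1
```

{"api": "arm_command", "payload": {"steps": [[0.2,[-0.5,-3.3,0.5],0],[0.2,[-0.5,-3.3,0.4],0],[0.2,[-0.3,-2.5,1.5],0],[0.2,[0,-2,2.5],0],[0.2,[0,-1.5,3.3],0]]}}

```text
clock: 11.25
eef_pos: [329.5, 90.5, 135.4]
eef_rot: [2.717, -0.018, 1.706]
wrist_force: [2.2, 0.8, -3.0]
finger_gap: 40.2
```

Run:
```python
from h import *
show()
plan([((315,91,100),3)])
```

```text
clk 11.25 pos [329.5  90.5 135.4] rpy [ 2.717 -0.018  1.706] tz [ 0.406  0.072 -0.911] q [ 0.153 -0.376  2.403  0.014  0.69  -1.558] F [ 2.2  0.8 -3. ] gap 40.2
1 [0.1, -0.9, 0.9] 0 -> [324.8  91.1 123.5]
2 [0.0, -0.9, 0.9] 0 -> [320.4  90.7 111.6]
3 [0.1, -1.0, 0.8] 0 -> [314.4  91.1 100.2]
```

{"api": "arm_command", "payload": {"steps": [[0.2,[0,-0.9,0.9],0],[0.2,[0,-1.2,0.5],0],[0.2,[0,-3,0],0],[0.2,[0,-3,0],0],[0.2,[0,-3,0],0]]}}

```text
clock: 11.67
eef_pos: [273.0, 94.9, 107.3]
eef_rot: [2.755, -0.01, 1.702]
wrist_force: [-0.1, 0.1, -3.3]
finger_gap: 39.9
```

Run:
```python
from h import *
show()
```

```text
clk 11.67 pos [273.   94.9 107.3] rpy [ 2.755 -0.01   1.702] tz [ 0.373  0.059 -0.926] q [ 0.236 -0.474  2.519 -0.046  0.712 -1.435] F [-0.1  0.1 -3.3] gap 39.9
```

{"api": "arm_command", "payload": {"steps": [[0.2,[-0.3,-3.3,1.3],0],[0.2,[-0.3,-3.3,1.3],0],[0.2,[-0.3,-3.3,1.3],0],[0.2,[-0.3,-3.3,1.3],0],[0.2,[-0.3,-3.3,1.3],0]]}}

```text
clock: 12.08
eef_pos: [250.3, 127.0, 61.1]
eef_rot: [2.849, 0.022, 1.691]
wrist_force: [0.3, -0.5, -2.4]
finger_gap: 39.8
```

Run:
```python
from h import *
show()
s,p,R=st();q1=s['joints'][0];r=p[0]*np.cos(q1)+p[1]*np.sin(q1);t=np.hypot(*R[:2,2]);print('r',r,'wr',r-268*t,'wz',p[2]-220.5-268*R[2,2])
```

```text
clk 12.08 pos [250.3 127.   61.1] rpy [2.849 0.022 1.691] tz [ 0.289  0.013 -0.957] q [ 0.449 -0.283  2.519 -0.19   0.642 -1.109] F [ 0.3 -0.5 -2.4] gap 39.8
r 280.581198283558 wr 202.94463343387224 wz 97.08000460942813
```

{"api": "arm_command", "payload": {"steps": [[0.2,[-4.0,0.6,-0.8],0],[0.2,[-4.0,0.6,-0.8],0],[0.2,[0,-3.3,0.5],0],[0.2,[0,-3.3,0.5],0],[0.2,[0,-3.3,0.5],0]]}}

```text
clock: 12.5
eef_pos: [238.5, 94.4, 77.9]
eef_rot: [2.908, 0.04, 1.681]
wrist_force: [-0.9, -0.3, -2.3]
finger_gap: 39.8
```

```bash
cat >> h.py <<'E'
def inn():
    show(); s,p,R=st();q1=s['joints'][0];r=p[0]*np.cos(q1)+p[1]*np.sin(q1);c=np.cos(q1);si=np.sin(q1)
    tr=R[0,2]*c+R[1,2]*si
    print('r',r.round(),'wr',(r-268*tr).round(),'wz',(p[2]-220.5-268*R[2,2]).round(),'tilt',np.arccos(-R[2,2]).round(3),'az',np.arctan2(R[1,2],R[0,2]).round(2))
E
python3 - <<'E'
from h import *
inn()
E
```

```text
clk 12.5 pos [238.5  94.4  77.9] rpy [2.908 0.04  1.681] tz [ 0.235 -0.013 -0.972] q [ 0.327 -0.386  2.519 -0.123  0.791 -1.282] F [-0.9 -0.3 -2.3] gap 39.8
r 256.0 wr 198.0 wz 118.0 tilt 0.237 az -0.05
```

{"api": "arm_command", "payload": {"steps": [[0.2,[-4.0,0.3,-0.2],0],[0.2,[-3.5,0.3,-0.2],0],[0.2,[-0.8,-3.2,0.9],0],[0.2,[-0.8,-3.2,0.9],0],[0.2,[-0.8,-3.2,0.9],0]]}}

```text
clock: 12.92
eef_pos: [236.4, 24.2, 88.7]
eef_rot: [2.969, 0.043, 1.684]
wrist_force: [-0.2, -0.3, -2.1]
finger_gap: 39.7
```

Run:
```python
from h import *
inn()
```

```text
clk 12.92 pos [236.4  24.2  88.7] rpy [2.969 0.043 1.684] tz [ 0.176 -0.022 -0.984] q [-0.034 -0.459  2.519 -0.021  0.905 -1.71 ] F [-0.2 -0.3 -2.1] gap 39.7
r 235.0 wr 188.0 wz 132.0 tilt 0.178 az -0.13
```

{"api": "arm_command", "payload": {"steps": [[0.2,[-0.7,-3.0,1.8],0],[0.2,[-0.7,-3.0,1.8],0],[0.2,[-0.7,-3.0,1.8],0],[0.2,[-0.7,-3.0,1.8],0]]}}

```text
clock: 13.25
eef_pos: [233.1, -15.2, 62.1]
eef_rot: [3.044, 0.036, 1.686]
wrist_force: [0.6, -0.1, -1.9]
finger_gap: 40.0
```

Run:
```python
from h import *
inn()
```

```text
clk 13.25 pos [233.1 -15.2  62.1] rpy [3.044 0.036 1.686] tz [ 0.101 -0.025 -0.995] q [-0.22  -0.337  2.519 -0.003  0.856 -1.906] F [ 0.6 -0.1 -1.9] gap 40.0
r 231.0 wr 203.0 wz 108.0 tilt 0.104 az -0.24
```

{"api": "arm_command", "payload": {"steps": [[0.2,[0.2,-3.2,0.9],0],[0.2,[0.2,-3.2,0.9],0],[0.2,[0.2,-3.2,0.9],0],[0.2,[0.2,-3.2,0.9],0]]}}

```text
clock: 13.58
eef_pos: [204.3, -31.9, 74.1]
eef_rot: [3.115, 0.02, 1.687]
wrist_force: [0.5, 0.0, -1.3]
finger_gap: 39.8
```

Run:
```python
from h import *
inn()
```

```text
clk 13.58 pos [204.3 -31.9  74.1] rpy [3.115 0.02  1.687] tz [ 0.029 -0.017 -0.999] q [-0.324 -0.404  2.519 -0.008  0.994 -2.006] F [ 0.5  0.  -1.3] gap 39.8
r 204.0 wr 195.0 wz 121.0 tilt 0.034 az -0.53
```

{"api": "arm_command", "payload": {"steps": [[0.2,[-3.5,0.5,-0.2],0],[0.2,[1.0,-3.2,0.9],0],[0.2,[1.0,-3.2,0.9],0]]}}

```text
clock: 13.83
eef_pos: [183.3, -63.7, 82.4]
eef_rot: [3.14, 0.008, 1.685]
wrist_force: [-0.4, 0.7, -2.4]
finger_gap: 39.7
```

Run:
```python
from h import *
inn()
```

```text
clk 13.83 pos [183.3 -63.7  82.4] rpy [3.14  0.008 1.685] tz [ 0.003 -0.008 -1.   ] q [-0.516 -0.449  2.519 -0.007  1.064 -2.197] F [-0.4  0.7 -2.4] gap 39.7
r 191.0 wr 189.0 wz 130.0 tilt 0.009 az -1.24
```

Run:
```python
from h import *
plan([((300,-110,200),5),((360,-180,260),3)])
for f in("0",):
  z={n:np.load(f"pics/{n}{f}.npz") for n in("top","side")}
  for n in z:
    p=z[n]['p'];C=cloud(n,z[n]['d']);g=cv2.cvtColor(p,cv2.COLOR_RGB2GRAY);hsv=cv2.cvtColor(p,cv2.COLOR_RGB2HSV)
    # lip: ray pixels to z=109 plane
    v,u=np.mgrid[:480,:640]
    c=manip.calibration(n);R=np.array(c['R']);o=-R.T@np.array(c['t'])
    d=np.stack([(u-c['cx'])/c['fx'],(v-c['cy'])/c['fy'],np.ones(u.shape)],-1)@R
    W=o+d*((109-o[2])/d[...,2])[...,None]
    m=(abs(W[...,0]-443)<16)&(abs(W[...,1]+293)<45)
    wt=np.clip(g.astype(float)-100,0,None)*m
    m2=wt>20
    P=W[m2][:,:2];w=wt[m2];mu=(P*w[:,None]).sum(0)/w.sum();cov=np.cov(P.T,aweights=w);ev,V=np.linalg.eigh(cov);a=V[:,1];a=a*np.sign(a[1])
    pr=(P-mu)@a
    print(n,'lip',mu.round(1),'dir',a.round(4),'yaw(rad)',np.arctan2(-a[0],a[1]).round(4),'len',np.ptp(pr),m2.sum(),'x range',np.percentile((P-mu)@V[:,0],[3,97]))
    # rails
    W2=o+d*((90-o[2])/d[...,2])[...,None]
    for y0 in(-228,-358):
        m=(W2[...,0]>350)&(W2[...,0]<680)&(abs(W2[...,1]-y0)<22)&(hsv[...,2]>185)&(hsv[...,1]<40)
        P=W2[m]; 
        if len(P)<30: continue
        l=cv2.fitLine(P[:,:2].astype(np.float32),cv2.DIST_HUBER,0,.01,.01).ravel();print('  rail',y0,len(P),l.round(4),'yaw',np.arctan(l[1]/l[0]).round(4))
```

```text
1 [-1.2, 2.2, -2.3] 0 -> [206.5 -72.9 105.5]
2 [-1.2, 2.2, -2.3] 0 -> [229.6 -82.1 128.6]
3 [-1.2, 2.2, -2.4] 0 -> [252.8 -91.3 152.8]
4 [-1.2, 2.2, -2.3] 0 -> [ 276.  -100.6  175.9]
5 [-1.2, 2.3, -2.4] 0 -> [ 300.1 -109.7  200.1]
6 [-2.6, 1.7, -2.0] 0 -> [ 319.9 -133.4  220.3]
7 [-2.6, 1.7, -2.0] 0 -> [ 339.7 -157.2  240.6]
8 [-2.5, 1.8, -1.9] 0 -> [ 360.3 -179.8  259.8]
top lip [ 442.5 -292.8] dir [0.0421 0.9991] yaw(rad) -0.0421 len 72.02673733358556 110 x range [-4.4330195   3.90577502]
  rail -228 497 [ 9.988000e-01 -4.880000e-02  5.108875e+02 -2.356557e+02] yaw -0.0488
  rail -358 520 [ 9.989000e-01 -4.750000e-02  5.085624e+02 -3.532097e+02] yaw -0.0475
side lip [ 443.6 -311.3] dir [0.0263 0.9997] yaw(rad) -0.0263 len 79.53088014073867 85 x range [-13.70730327  12.88982368]
  rail -228 276 [ 9.987000e-01 -5.160000e-02  5.109898e+02 -2.291782e+02] yaw -0.0517
  rail -358 623 [ 9.996000e-01 -2.800000e-02  4.994556e+02 -3.606032e+02] yaw -0.028
```

{"api": "arm_command", "payload": {"steps": [[0.2,[-1.2,2.2,-2.3],0],[0.2,[-1.2,2.2,-2.3],0],[0.2,[-1.2,2.2,-2.4],0],[0.2,[-1.2,2.2,-2.3],0],[0.2,[-1.2,2.3,-2.4],0]]}}

```text
clock: 14.25
eef_pos: [301.6, -109.1, 201.7]
eef_rot: [3.138, 0.01, 1.687]
wrist_force: [-0.4, 0.3, -2.3]
finger_gap: 39.6
```

{"api": "arm_command", "payload": {"steps": [[0.2,[-2.6,1.7,-2.0],0.032],[0.2,[-2.6,1.7,-2.0],0.032],[0.2,[-2.5,1.8,-1.9],0.032],[0.2,[0,0,0],0.032],[0.2,[0,0,0],0.032]]}}

```text
clock: 14.67
eef_pos: [359.4, -181.6, 260.8]
eef_rot: [3.136, 0.009, 1.524]
wrist_force: [0.1, -0.6, -2.5]
finger_gap: 39.9
```

Run:
```python
from h import *
show()
for n in("side","top"):
    p,d=manip.camera(n); cv2.imwrite(f"pics/{n}6.png",p[:,:,::-1]); np.savez(f"pics/{n}6.npz",p=p,d=d)
s,p,R=st()
for n,k in(("side",5),("top",5)):
    u,v=map(int,proj(n,p)); im=cv2.imread(f'pics/{n}6.png'); print(n,u,v)
    y0,x0=max(v-55,0),max(u-60,0)
    cv2.imwrite(f'pics/{n}6c.png',cv2.resize(im[y0:y0+110,x0:x0+120],None,fx=5,fy=5,interpolation=cv2.INTER_CUBIC)); print(x0,y0)
plan([((465,-292,240),5),((465,-292,150),3)])
```

```text
clk 14.67 pos [ 359.4 -181.6  260.8] rpy [3.136 0.009 1.524] tz [ 0.005 -0.009 -1.   ] q [-0.555 -0.086  1.818 -0.005  1.4   -2.078] F [ 0.1 -0.6 -2.5] gap 39.9
side 390 190
330 135
top 406 315
346 260
1 [-2.1, 2.2, 0.4] 0 -> [ 379.8 -202.7  256.5]
2 [-2.1, 2.2, 0.4] 0 -> [ 400.8 -224.7  252.8]
3 [-2.1, 2.2, 0.5] 0 -> [ 421.9 -246.7  248.1]
4 [-2.2, 2.3, 0.4] 0 -> [ 443.9 -269.8  244.4]
5 [-2.1, 2.2, 0.5] 0 -> [ 464.9 -291.8  239.7]
6 [0.0, -0.0, 3.0] 0 -> [ 465.  -292.1  209.7]
7 [0.0, -0.0, 3.0] 0 -> [ 465.1 -292.3  179.7]
8 [0.1, -0.0, 3.0] 0 -> [ 465.3 -291.6  149.7]
```

View pics/side6c.png

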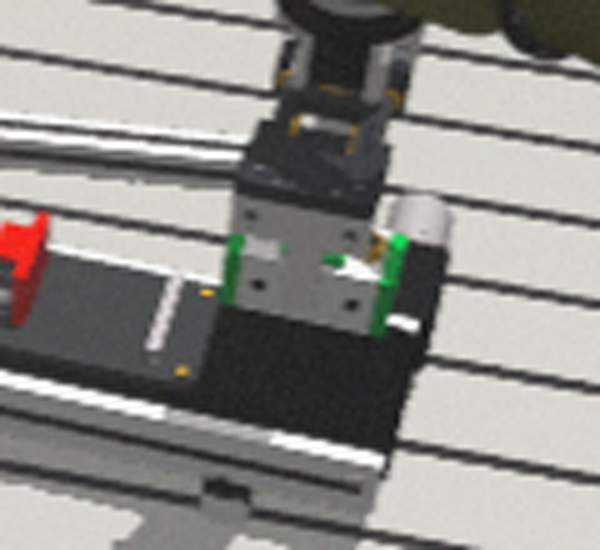

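View pics/top6c.png

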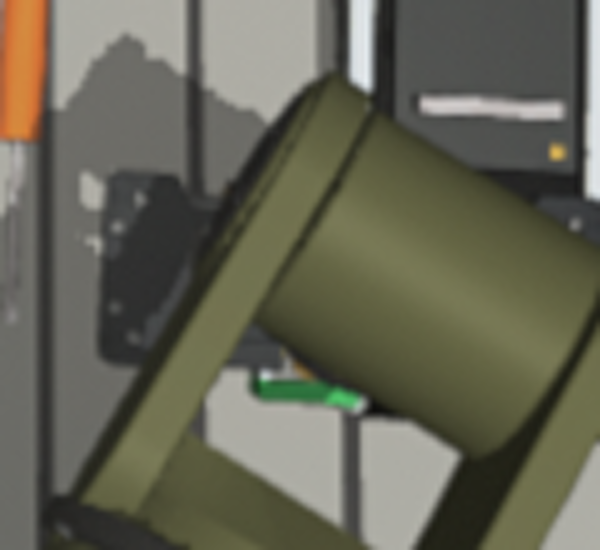

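Run:
```python
from h import *
s,p,R=st()
for nm,u,v in[('front bottom',221,303),('back bottom',376,335),('front top',232,234),('back top',393,262)]:
    X=ray('side',330+(u+.5)/5-.5,135+(v+.5)/5-.5,p+20*R[:,0],R[:,0]);print(nm,(R.T@(X-p)).round(1),X.round(1))
```

```text
front bottom [20.  41.1 10.5] [ 400.7 -162.7  249.8]
back bottom [ 20.  -42.2  10.2] [ 317.4 -158.9  249.7]
front top [ 20.   40.1 -40.2] [ 399.5 -162.2  300.4]
back top [ 20.  -43.3 -43.4] [ 316.2 -158.4  303.3]
```

The held block is level in the side crop, green caps at about (230,270) and (390,285). Its underside is about 10 mm below the TCP and it is centred lengthwise on it.

{"api": "arm_command", "payload": {"steps": [[0.2,[-2.1,2.2,0.4],0],[0.2,[-2.1,2.2,0.4],0],[0.2,[-2.1,2.2,0.5],0],[0.2,[-2.2,2.3,0.4],0],[0.2,[-2.1,2.2,0.5],0]]}}

```text
clock: 15.18
eef_pos: [466.0, -292.5, 239.5]
eef_rot: [3.137, 0.009, 1.528]
wrist_force: [0.3, 0.3, -1.2]
finger_gap: 39.9
```

{"api": "arm_command", "payload": {"steps": [[0.2,[0,0,3.0],0],[0.2,[0,0,3.0],0],[0.2,[0,0,3.0],0],[0.2,[0,0,2.0],0],[0.2,[0,0,0],0]]}}

```text
clock: 15.6
eef_pos: [463.9, -291.2, 125.6]
eef_rot: [-3.14, 0.005, 1.528]
wrist_force: [-1.1, 0.0, -2.0]
finger_gap: 39.5
```

Run:
```python
from h import *
show()
n="side"
p,d=manip.camera(n); cv2.imwrite(f"pics/{n}7.png",p[:,:,::-1])
im=cv2.imread(f'pics/{n}7.png')
cv2.imwrite(f'pics/{n}7c.png',cv2.resize(im[140:230,280:400],None,fx=6,fy=6,interpolation=cv2.INTER_CUBIC))
plan([((469,-293,128),1)])
```

```text
clk 15.6 pos [ 463.9 -291.2  125.6] rpy [-3.14   0.005  1.528] tz [-0.001 -0.005 -1.   ] q [-0.625  0.372  1.619 -0.005  1.148 -2.151] F [-1.1  0.  -2. ] gap 39.5
1 [-0.1, 0.4, 0.0] 0 -> [ 468.8 -293.1  128.4]
```

View pics/side7c.png

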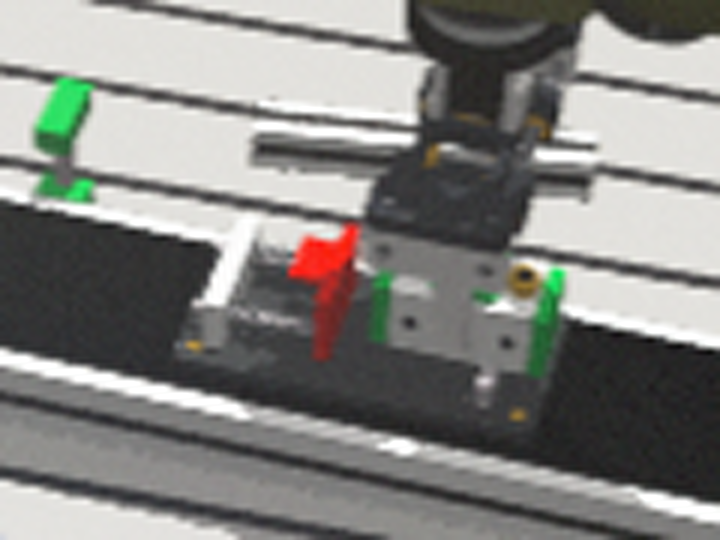

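The block is above the lip with about 6 mm to spare and short of the red jaw (crop (340,290)). I advance until contact.

{"api": "arm_command", "payload": {"steps": [[0.2,[-0.1,1.0,0],0],[0.2,[0,0.6,0],0],[0.2,[0,0.3,0],0]]}}

```text
clock: 15.9
eef_pos: [485.3, -294.8, 131.4]
eef_rot: [3.136, 0.01, 1.527]
wrist_force: [-4.8, 0.0, 0.4]
finger_gap: 39.9
```

{"api": "arm_command", "payload": {"steps": [[0.2,[0,0.3,0],0],[0.2,[0,0,0],0]]}}

```text
clock: 16.07
eef_pos: [487.5, -294.7, 130.4]
eef_rot: [3.138, 0.009, 1.527]
wrist_force: [-5.8, 0.5, 0.4]
finger_gap: 39.3
```

{"api": "arm_command", "payload": {"steps": [[0.2,[0,0.4,0],0],[0.2,[0,0,0],0]]}}

```text
clock: 16.23
eef_pos: [491.3, -294.9, 130.3]
eef_rot: [3.138, 0.009, 1.527]
wrist_force: [-6.8, 0.1, 1.8]
finger_gap: 39.7
```

{"api": "arm_command", "payload": {"steps": [[0.2,[0,0.4,0],0],[0.2,[0,0.4,0],0],[0.2,[0,0,0],0],[0.2,[0,0,0],0]]}}

```text
clock: 16.57
eef_pos: [498.8, -295.2, 130.3]
eef_rot: [3.139, 0.009, 1.527]
wrist_force: [-8.2, 1.4, 2.0]
finger_gap: 39.6
```

Run:
```python
from h import *
show()
n="side"
p,d=manip.camera(n); cv2.imwrite(f"pics/{n}8.png",p[:,:,::-1]);show()
im=cv2.imread(f'pics/{n}8.png')
cv2.imwrite(f'pics/{n}8c.png',cv2.resize(im[150:220,290:390],None,fx=7,fy=7,interpolation=cv2.INTER_CUBIC))
```

```text
clk 16.57 pos [ 498.8 -295.2  130.3] rpy [3.139 0.009 1.527] tz [ 0.002 -0.009 -1.   ] q [-0.595  0.431  1.524 -0.006  1.179 -2.119] F [-8.2  1.4  2. ] gap 39.6
clk 16.62 pos [ 498.7 -295.2  130.2] rpy [3.139 0.009 1.527] tz [ 0.002 -0.009 -1.   ] q [-0.595  0.431  1.525 -0.006  1.179 -2.119] F [-9.6  0.1  2.3] gap 39.5
```

View pics/side8c.png

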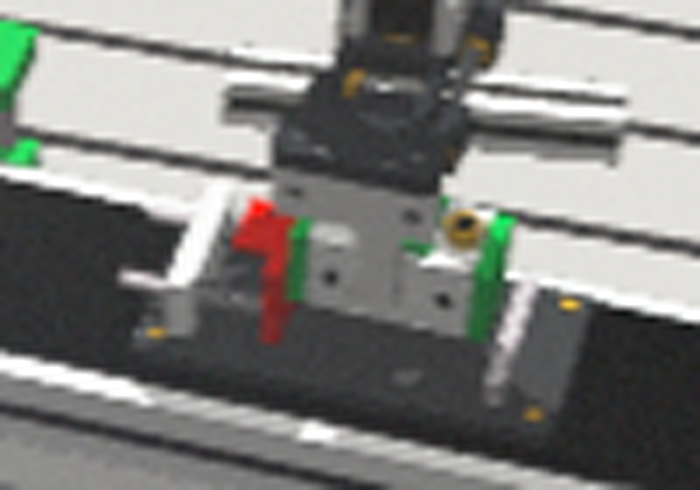

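The jaw (crop (270,270)) is pushed back, and the block's rear cap is just past the lip. I lower it.

{"api": "arm_command", "payload": {"steps": [[0.2,[0,0.2,0],0],[0.2,[0,0,0.8],0],[0.2,[0,0,0.8],0],[0.2,[0,0,0],0]]}}

```text
clock: 16.95
eef_pos: [500.1, -295.1, 112.7]
eef_rot: [3.141, 0.008, 1.527]
wrist_force: [-9.4, -0.5, -5.8]
finger_gap: 40.2
```

Run:
```python
from h import *
show()
```

```text
clk 16.95 pos [ 500.1 -295.1  112.7] rpy [3.141 0.008 1.527] tz [ 0.    -0.008 -1.   ] q [-0.593  0.454  1.535 -0.007  1.148 -2.117] F [-9.4 -0.5 -5.8] gap 40.2
```

{"api": "arm_command", "payload": {"steps": [[0.2,[0,0,0.4],0],[0.2,[0,0,0.2],0],[0.2,[0,0,0],0]]}}

```text
clock: 17.2
eef_pos: [500.6, -295.4, 107.9]
eef_rot: [3.139, 0.008, 1.527]
wrist_force: [-7.9, -0.6, 0.0]
finger_gap: 39.5
```

{"api": "arm_command", "payload": {"steps": [[0.2,[0,0,0.2],0],[0.2,[0,0,0],0]]}}

```text
clock: 17.37
eef_pos: [501.0, -295.5, 107.5]
eef_rot: [3.138, 0.009, 1.527]
wrist_force: [-12.1, 3.4, 13.0]
finger_gap: 39.6
```

{"api": "arm_command", "payload": {"steps": [[0.2,[0,-0.2,-0.1],0],[0.2,[0,-0.2,0],0],[0.5,[0,0,0],0],[0.62,[0,0,0],0],[0.62,[0,0,0],0]]}}

```text
clock: 17.78
eef_pos: [498.0, -295.4, 107.2]
eef_rot: [3.136, 0.009, 1.527]
wrist_force: [0.5, 0.5, -0.9]
finger_gap: 55.8
```

Run:
```python
from h import *
show()
n="side"
p,d=manip.camera(n); cv2.imwrite(f"pics/{n}9.png",p[:,:,::-1])
im=cv2.imread(f'pics/{n}9.png')
cv2.imwrite(f'pics/{n}9c.png',cv2.resize(im[150:220,290:390],None,fx=7,fy=7,interpolation=cv2.INTER_CUBIC))
```

```text
clk 17.78 pos [ 498.  -295.4  107.2] rpy [3.136 0.009 1.527] tz [ 0.005 -0.009 -1.   ] q [-0.596  0.454  1.549 -0.005  1.129 -2.121] F [ 0.5  0.5 -0.9] gap 55.8
```

View pics/side9c.png

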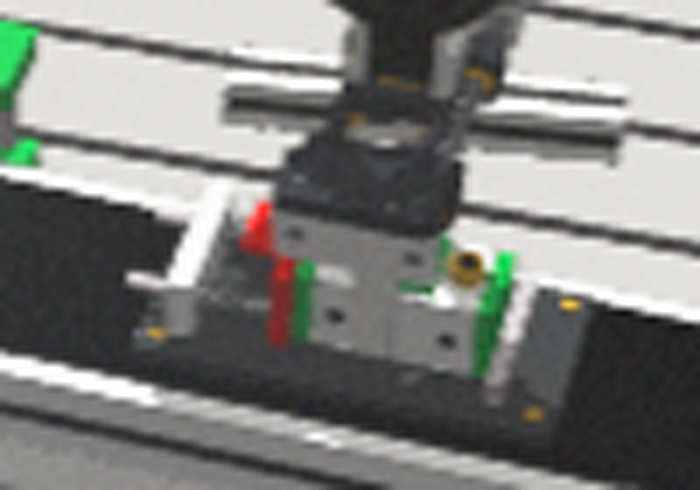

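Released, and the block sits between jaw and lip. I withdraw straight up, then away, and check.

{"api": "arm_command", "payload": {"steps": [[0.62,[0,0,-1.5],0],[0.62,[0,0,-3.0],0],[0.62,[0,0,-3.5],0],[0.62,[0,0,-3.5],0],[0.62,[0,0,-3.5],0]]}}

```text
clock: 18.25
eef_pos: [497.0, -293.8, 258.5]
eef_rot: [3.137, 0.009, 1.527]
wrist_force: [-0.5, 0.8, -0.1]
finger_gap: 58.0
```

{"api": "arm_command", "payload": {"steps": [[0.62,[3.5,-2,0],0],[0.62,[3.5,-2,0],0],[0.62,[3.5,-2,0],0],[0.62,[3.5,-2,0],0],[0.62,[3.5,-1,0],0]]}}

```text
clock: 18.67
eef_pos: [413.2, -113.7, 254.9]
eef_rot: [3.136, 0.009, 1.526]
wrist_force: [0.7, 0.2, 0.5]
finger_gap: 58.1
```

{"api": "arm_command", "payload": {"steps": [[0.62,[3.5,-1,0],0],[0.62,[3.5,-1,0],0],[0.62,[3.5,-1,0],0],[0.62,[0,0,0],0],[0.62,[0,0,0],0]]}}

```text
clock: 19.08
eef_pos: [389.5, -7.7, 254.2]
eef_rot: [3.136, 0.009, 1.53]
wrist_force: [0.3, 1.0, -0.6]
finger_gap: 58.1
```

Run:
```python
from h import *
show()
for n,(y0,x0) in (("side",(150,290)),("top",(200,390))):
    p,d=manip.camera(n); cv2.imwrite(f"pics/{n}10.png",p[:,:,::-1]); np.savez(f"pics/{n}10.npz",p=p,d=d)
    im=cv2.imread(f'pics/{n}10.png')
    cv2.imwrite(f'pics/{n}10c.png',cv2.resize(im[y0:y0+80,x0:x0+110],None,fx=7,fy=7,interpolation=cv2.INTER_CUBIC))
```

```text
clk 19.08 pos [389.5  -7.7 254.2] rpy [3.136 0.009 1.53 ] tz [ 0.005 -0.009 -1.   ] q [-0.108 -0.112  1.857 -0.008  1.39  -1.637] F [ 0.3  1.  -0.6] gap 58.1
```

View pics/side10c.png

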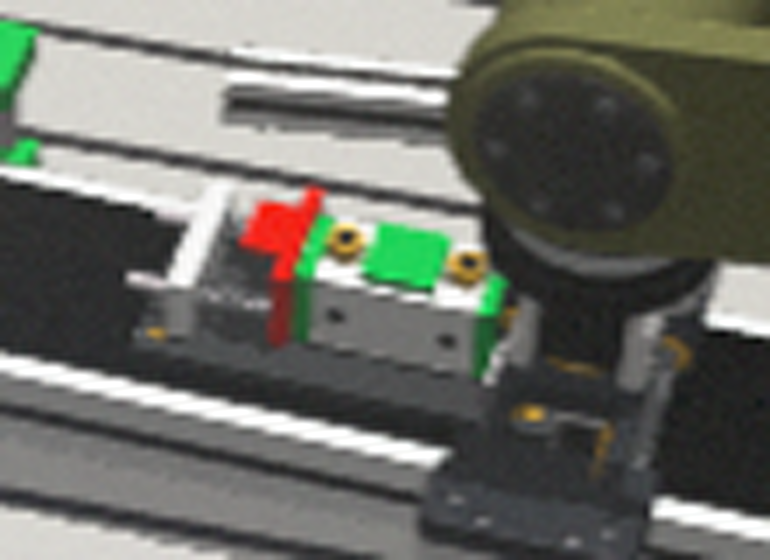

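View pics/top10c.png

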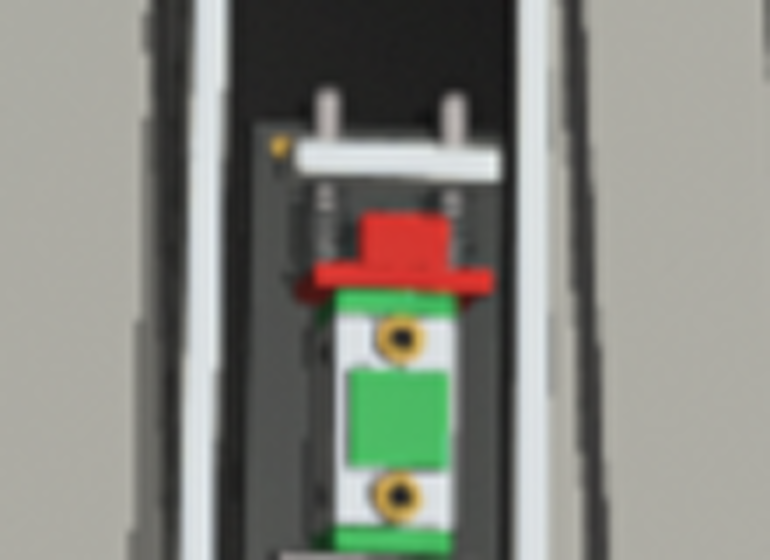

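View pics/side10.png

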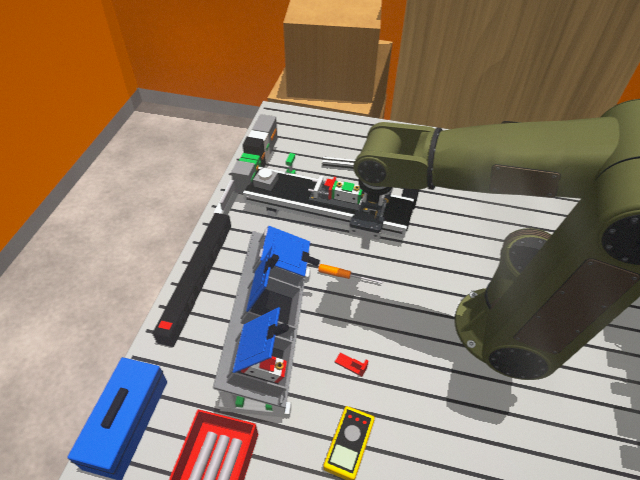

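Run:
```python
from h import *
a=np.array([ray('top',390+(u+.5)/7-.5,200+(v+.5)/7-.5,[0,0,143],np.array([0,0,1.])) for u,v in((400,338),(398,496))])
m=a.mean(0);e=(a[0]-a[1]);cx=np.array([.9989,-.047]);cy=np.array([.047,.9989])
print('ports mid',m.round(1),'yaw',np.arctan2(e[1],e[0]).round(3),'dist',np.linalg.norm(e).round(1))
lip=np.array([442.7,-292.6]);d=m[:2]-lip;print('rel lip centre along',d@cx,'(49 wanted) across',d@cy)
P=np.load('pics/top10.npz');C=cloud('top',P['d'])
def med(u0,u1,v0,v1):
    q=C[int(200+v0/7):int(200+v1/7)+1,int(390+u0/7):int(390+u1/7)+1].reshape(-1,3);return np.median(q,0).round(1)
print('plate top',med(355,440,380,455),'white front',med(420,450,380,395))
q=C[200+370//7:200+465//7,390+350//7:390+445//7].reshape(-1,3);A=np.c_[q[:,:2]-q[:,:2].mean(0),np.ones(len(q))];print('plane',np.linalg.lstsq(A,q[:,2],rcond=None)[0].round(3))
# red jaw shift and scene change
for n in('top','side'):
    p0=np.load(f'pics/{n}0.npz')['p'];p1=np.load(f'pics/{n}10.npz')['p']
    for nm,lo,hi in(('red',(0,150,90),(6,255,255)),('orange',(8,180,150),(18,255,255)),('yellow',(22,150,120),(32,255,255))):
        for t,p in((0,p0),(1,p1)):
            m=cv2.inRange(cv2.cvtColor(p,cv2.COLOR_RGB2HSV),lo,hi);k,l,s,c=cv2.connectedComponentsWithStats(m)
            print(n,nm,t,[(c[i].round(1).tolist(),int(s[i,4])) for i in range(1,k) if s[i,4]>60])
```

```text
ports mid [ 492.  -293.9  143. ] yaw -0.045 dist 54.0
rel lip centre along 49.26411643960354 (49 wanted) across 1.0443748209128132
plate top [ 491.1 -292.5  142.4] white front [ 501.8 -307.2  142.4]
plane [-7.70000e-02  8.00000e-03  1.41938e+02]
top red 0 [([238.4, 128.5], 89), ([447.2, 241.3], 191), ([247.2, 307.6], 256)]
top red 1 [([238.4, 128.5], 88), ([447.0, 236.2], 178), ([144.4, 236.3], 76), ([247.2, 307.8], 264)]
top orange 0 [([350.4, 269.9], 192)]
top orange 1 [([350.7, 262.8], 151)]
top yellow 0 [([185.5, 323.1], 191)]
top yellow 1 [([186.6, 322.9], 146)]
side red 0 [([334.0, 185.7], 110), ([164.9, 324.8], 87), ([351.6, 363.7], 358), ([216.3, 444.7], 2521)]
side red 1 [([329.8, 184.8], 92), ([164.8, 324.8], 87), ([351.6, 363.7], 361), ([268.6, 364.1], 101), ([282.3, 371.1], 63), ([217.2, 443.8], 2614)]
side orange 0 [([50.5, 96.5], 21230), ([333.9, 270.5], 190)]
side orange 1 [([114.5, 75.6], 36621), ([391.8, 39.4], 1358), ([335.8, 271.5], 164)]
side yellow 0 [([348.2, 445.0], 668)]
side yellow 1 [([347.5, 448.1], 758)]
```

View pics/top10.png

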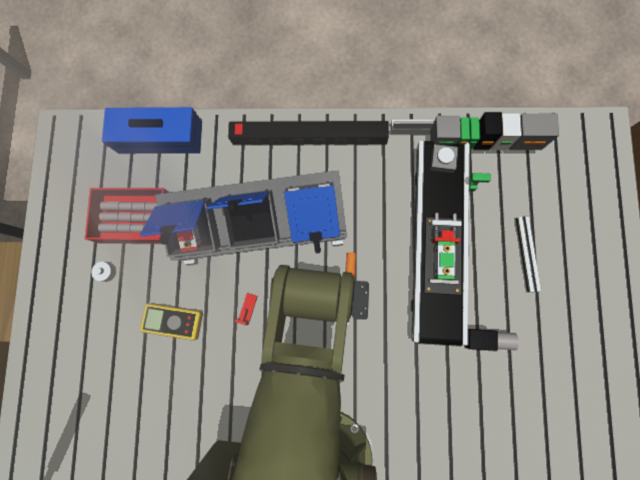

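The slope of the fitted top plane (-0.077) is suspicious, so I check flatness more carefully, with the belt as a reference.

Run:
```python
from h import *
def fit(C,sel,nm):
    q=C[sel]; q=q[np.isfinite(q).all(1)]
    for _ in range(3):
        mu=q.mean(0);A=np.c_[q[:,:2]-mu[:2],np.ones(len(q))];s,*_=np.linalg.lstsq(A,q[:,2],rcond=None);r=q[:,2]-A@s;q=q[abs(r)<2.5*r.std()]
    sd=r.std()*np.sqrt(np.diag(np.linalg.inv(A.T@A)));print(nm,len(q),mu.round(1),'slope',s[:2].round(3),'+-',sd[:2].round(3),'rms',r.std().round(2))
Cs=[]
Ct=[]
for i in range(6):
    Ct.append(cloud('top',manip.camera('top')[1])); Cs.append(cloud('side',manip.camera('side')[1]))
for n,L in(('top',Ct),('side',Cs)):
    C=np.nanmedian(np.stack(L),0)
    b=C-np.array([492,-294,0]); al=b[...,0]*.9989-b[...,1]*.047; ac=b[...,0]*.047+b[...,1]*.9989
    fit(C,(abs(al)<14)&(abs(ac)<14)&(C[...,2]>130)&(C[...,2]<150),n+' green plate')
    fit(C,(abs(al)<40)&(abs(ac)<17)&(C[...,2]>130)&(C[...,2]<155),n+' whole top')
    fit(C,(al>90)&(al<200)&(abs(ac)<45)&(C[...,2]>70)&(C[...,2]<105),n+' belt beyond')
    fit(C,(al<-60)&(al>-180)&(abs(ac)<40)&(C[...,2]>70)&(C[...,2]<105),n+' belt near')
# side: bottom edge of the +y side face, plane through y side
R=np.array([[.9989,-.047,0],[.047,.9989,0]])
for nm,u,v in(('front bottom',297,342),('rear bottom',486,374),('front top',306,270),('rear top',496,300)):
    nrm=np.array([.047,.9989,0]); X=ray('side',290+(u+.5)/7-.5,150+(v+.5)/7-.5,np.array([492,-294,0])+20*nrm,nrm); print(nm,X.round(1))
```

```text
top green plate 135 [ 491.6 -294.   142.3] slope [-0.012 -0.004] +- [0.009 0.009] rms 0.85
top whole top 479 [ 491.2 -293.7  140.1] slope [-0.007  0.002] +- [0.007 0.016] rms 3.43
top belt beyond 1141 [ 648.5 -301.3   85.7] slope [-0.002  0.001] +- [0.001 0.001] rms 0.99
top belt near 1640 [ 372.  -288.6   87.4] slope [ 0.071 -0.003] +- [0.002 0.003] rms 3.09
side green plate 61 [ 492.7 -293.6  141. ] slope [ 0.009 -0.029] +- [0.016 0.015] rms 0.96
side whole top 206 [ 492.7 -290.4  139.2] slope [ 0.008 -0.129] +- [0.01  0.024] rms 3.13
side belt beyond 530 [ 648.4 -298.4   85.1] slope [-0.013  0.008] +- [0.003 0.003] rms 1.63
side belt near 365 [ 341.9 -285.6   84.3] slope [-0.006  0.002] +- [0.004 0.003] rms 1.22
front bottom [ 535.6 -276.    94.8]
rear bottom [ 450.7 -272.    99.6]
front top [ 532.8 -275.9  139.2]
rear top [ 449.5 -272.   144.7]
```

Run:
```python
from h import *
im=np.median(np.stack([manip.camera('side')[0] for _ in range(5)]),0).astype(np.uint8)
cv2.imwrite('pics/s11.png',cv2.resize(im[168:210,312:372],None,fx=13,fy=13,interpolation=cv2.INTER_CUBIC)[:,:,::-1])
```

```text
(no output)
```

View pics/s11.png

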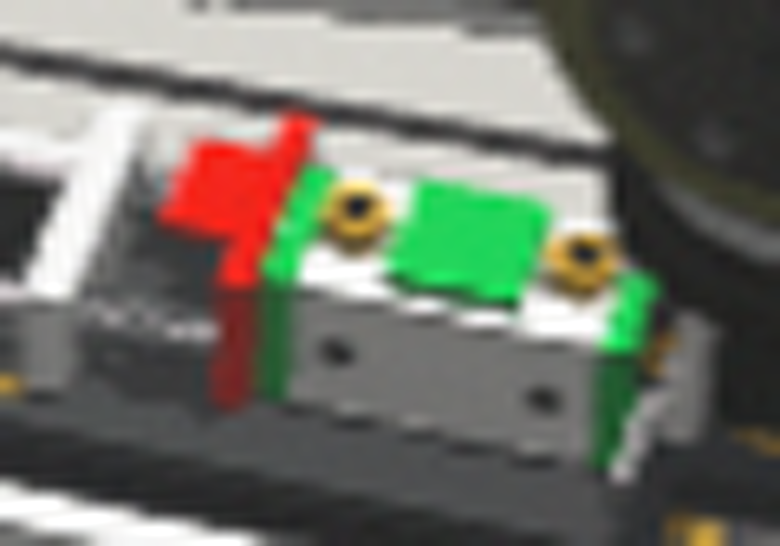

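Run:
```python
from h import *
nrm=np.array([.047,.9989,0])
for off in(20,):
  for nm,u,v in(('front bottom',262,398),('rear bottom',605,470),('front top',268,278),('rear top',612,350),('seamF bot',290,402),('seamR bot',590,462),('seamF top',300,285),('seamR top',600,348)):
    X=ray('side',312+(u+.5)/13-.5,168+(v+.5)/13-.5,np.array([492,-293,0])+off*nrm,nrm); print(nm,X.round(1))
c=cv2
# expected pixels for flat block at nest, in this crop
n0=np.array([492,-293.5,95.]);ex=np.array([.9989,-.047,0])
for nm,a,z in(('front bottom',45,0),('rear bottom',-45,0),('front top',45,40),('rear top',-45,40)):
    u,v=proj('side',n0+a*ex+20*nrm+[0,0,z]);print(nm,round((u+.5-312)*13-.5),round((v+.5-168)*13-.5))
```

```text
front bottom [ 536.4 -275.1   96.7]
rear bottom [ 453.2 -271.2   96.8]
front top [ 536.1 -275.1  136. ]
rear top [ 454.2 -271.2  135.9]
seamF bot [ 529.6 -274.7   97.3]
seamR bot [ 456.9 -271.3   98.4]
seamF top [ 528.4 -274.7  135.9]
seamR top [ 457.  -271.3  135.7]
front bottom 256 400
rear bottom 626 478
front top 261 278
rear top 639 357
```

Flatness confirmed: underside 96.7 and 96.8 mm, top 136.0 and 135.9 mm at the two ends. Handing in.

Run:
```python
from h import *
show(); print(manip.sign_off())
```

```text
clk 20.03 pos [389.5  -8.9 253.7] rpy [3.137 0.009 1.527] tz [ 0.004 -0.009 -1.   ] q [-0.111 -0.11   1.857 -0.008  1.39  -1.637] F [ 0.  -0.4  0.4] gap 58.0
the job is handed in; nothing more can be done
None
```

The green block is clamped in the carrier, and I handed the job in at about 20 s; `sign_off` gives no verdict.

I opened the left case (red block) and then the middle one (green block); the right case stayed shut. The moves only turn the tool about its own axis. I tilted it to the case's slope by pushing against the arm's outer reach limit, and levelled it again at the inner limit. I pressed the jaw back with the block above the lip, lowered it and released it.

**Last checks**
- **Position:** the block's centre is 49.3 mm from the middle of the lip (49 wanted) and about 1 mm off across. Its angle agrees with the carrier's to within about 0.005 rad.
- **Jaw:** the picture shift puts it about 12 mm back. I did not measure the clamp force; the wrist read 8 to 12 N while the block was pressing the jaw.
- **Flatness:** the underside is at 96.7 and 96.8 mm and the top at 136.0 and 135.9 mm at the two ends.
- **Bystanders:** the bracket and multimeter have not moved. The arm partly hid the screwdriver, but what shows of it is where it was. I checked the workpiece, the profile and the red block only by eye, and the blue block is in the unopened right case.

**Checks that disagreed:** a first depth fit gave a slope of 0.077 rad, and a rough corner pick gave about 0.06 rad. Averaged depth (about 0.01 rad along the block) and a closer corner pick both showed the block flat. One whole-top fit still sloped across the block, by 0.13 rad, but it was noisy and included the ports.

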